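Fit the gift-tag template onto the two pins of its marking jig

ROBOT

A 7-joint arm with a two-finger parallel gripper is mounted at the origin on the work surface. World frame = base frame: x ahead of the robot, y to its left, z up, the work surface at z = 0. Lengths are in mm, angles in rad, forces in N, time in s.
With the tool pointing down it reaches from about 350 to 900 mm from the base axis. Payload 19.9 kg.
Tool frame: the origin (TCP) lies on the centre line of the jaws, within the pads' length; the fingertips stand robot.tip_extent ahead of it and the grasp point (between the pads) is the TCP (robot.tip_extent is the distance from the TCP to the fingertips, in mm); z points along the fingers, y is the direction in which the jaws open and shut (so a half turn about z gives the same grasp; the last joint's range is limited). The gripper opens to 85 mm and grips with 20 to 120 N. Pads are 22 mm wide; open, the fingers measure 114 mm over their backs; the gripper's body (76 mm by 85 mm) begins 54 mm behind the grasp point. The pads swing forward as they close: fully open they stand 13 mm farther back than shut.
Start: joints at [1.23, 0.417, -0.01, 1.614, 0.005, 1.111, -0.053], TCP at [184.577, -597.105, 250.26] pointing down, gripper open.
Joint ranges: [-2.81, 2.81], [-0.39, 2.02], [-1.27, 1.25], [0.06, 2.57], [-1.19, 4.33], [0.19, 2], [-2.82, 2.82]. Speed limits (rad/s): [1.89, 1.89, 2.39, 2.39, 3.01, 3.01, 3.01].

INTERFACE

Orientations are given as a unit quaternion [w, x, y, z].
In Python, from rig import robot gives the robot as it stands.
- The arm moves only by the tool apply_moves, never from a script. Its argument "deltas" is a list of rows, each a list of 3 entries, a list of its own where there are three numbers: the shift along the tool's x, y, z in mm, then the turn about the tool's z in rad, then the finger opening in mm, from 0 to 85.4. In form: [[[tx, ty, tz], spin, hand], ...]. A call has exactly 5 rows; each row is the pose to reach, as a shift and turn from the pose measured when the call began, along the tool's axes at that moment; what a row does not reach only later rows make up. A row lasts 1/12 s, in which the tool goes at most 41.7 mm and 7.16 degrees, less where a joint would pass 70% of its speed; a pose out of reach is approached as far as the arm can. A call with a gripper value outside its range is refused whole. The fingers move at their own pace and stop on an object; the grip force is fixed at half the most. Time passes only in rows, so rows that repeat a pose let the fingers close, or fill a call up. It gives the time, the measured TCP pose, the force and the opening at its end, in the units of the state.
- robot.observe(): the state, without advancing time (a new reading comes with each control period).
- robot.camera(name): name is "scene" or "top" or "wrist"; returns a dict with "pixels" (384x512x3 uint8, red, green, blue), "camera_matrix" (3x3 intrinsics, pixels), "k1" (the pictures are not rectified: a ray, as slopes to the right and down, at radius r is drawn at 1 + k1 r^2 times it, then the intrinsics apply), "eye" and "attitude" of the camera in the world. Camera axes: x right, y down, z forward; pixel columns grow to the right and rows downward; lengths in mm; the calibration is good to about 2 mm. A picture is of the moment at which its call begins. There is no depth.
- robot.job_done(): hands the job in, once; it reports no verdict.
The state is a dict: "time": time; "joints": joint angles; "joint_velocities": joint speeds; "joint_efforts": joint torques, N m; "ee_pos": TCP position; "eef_rot": TCP orientation; "force": force on the tool from outside, world axes, zero at the start; "torque": the same for the moment, N m; "grip_width": opening from 0.0 (shut) to 1.0 (fully open).
Only numpy, scipy, OpenCV 4.12 (cv2) and the standard library are available. Lean on these libraries where they do the work, as an engineer would, in place of code of your own. Each camera call takes 0.05 s, during which the arm holds its last target.

TASK

Lift the gift-tag template (the board with the grip bar, holes and windows) out of the black rack, lay it flat on the bare tabletop with its grip bar upward and let go of it. Then take it again by the grip bar and lower it onto the two pins of the marking jig, so that both pins come through its two round holes and it lies flat and fully home on the jig board, bar upward. Leave the blank board in the rack and everything else on the table where it is.

Things in the scene. Friction and masses are not known exactly. Their poses are not given: they have to be found in the camera images.
- template_mid (a point): Gift-tag template: plywood plate 110 (its x) by 160 (y) by 8 mm (z), about 0.14 kg; this is the plate's centre. On its +z face stands a grip bar, 18 wide (x), 70 long (y), 30 mm tall, centred. Two round through holes, 13 mm, at y = +60 and -60 mm, x = 0. Four windows (26 in x, 20 in y) at x = +-30, y = +-34 mm. The same after a half turn about z.
- template_grip (a point): Centre of the template's grip bar, half-way up the bar: 19 mm from template_mid along the template's +z; the bar's top is 15 mm further on. Same axes as template_mid.
- blank_mid (a point): Centre of the blank board, a plain plywood plate 90 by 160 by 8 mm without holes, windows or bar, on edge in the other slot of the rack (axes as the template's). To be left there.
- rack_mid (a point): Rack, fixed, black, left or right of the patch: base 150 (x) by 196 (y) by 10 mm; this is the centre of its base's top, z = 10 mm. Slots along its y at x = +38 and -38 mm, 10 mm wide, between 8 mm lips 32 mm tall over the base; end walls at y = +-90 mm, top 50 mm above the table. Its x points away from the robot, turned up to 17 degrees.
- jig_seat (a point): Marking jig, fixed, on the other side of the patch: grey board 150 (x) by 210 (y) by 15 mm; this is the centre of its upper face, z = 15 mm. Two upright steel pins, 10 mm diameter, at y = +60 and -60 mm, x = 0, 30 mm tall, the last 6 mm tapered. Template home: template_mid is 4 mm above this point. Turned up to 26 degrees.
- pin_a (a point): Tip of the jig's pin at y = +60 mm of the jig, 45 mm above the table.
- pin_b (a point): Tip of the jig's pin at y = -60 mm of the jig, 45 mm above the table.
- patch (a point): Point on the tabletop (z = 0) in the middle of the bare patch between rack and jig, straight ahead of the robot; nothing stands within 115 mm of it to either side (y) or 100 mm along x. The whole table is flat at z = 0.
- template: The same template (origin and axes of template_mid). At the start it stands on edge in one slot of the rack: its x points down, its z (bar side) along the rack's +x, away from the robot, its y along the rack's y. Top edge about 120 mm above the table, the upper 78 mm free above the slot. It fits loosely and may lean by 4 degrees.
- gift: Bystander: red box 80 by 110 by 50 mm with white bands; origin under its centre.
- carton: Bystander: orange carton 60 by 150 by 75 mm; origin under its centre.
- tape: Bystander: tape dispenser 55 by 140 by 79 mm; origin under its centre.
- spool: Bystander: ribbon spool 64 mm in diameter, 33 mm tall, between robot and patch; origin under its centre.
- gluejar: Bystander: white jar 56 mm in diameter, 75 mm tall, beyond the patch; origin under its centre.
- mug: Bystander: mug 80 mm in diameter, 90 mm tall, with handle, beyond the patch; origin under its centre.
- stapler: Bystander: stapler 130 by 34 by 43 mm, between robot and patch; origin under its centre.
Things that resemble listed ones, but are neither listed nor needed, are in the scene too. Leave any turquoise look-alike of the template alone.

How it is judged (in metres and radians):
On the way:
1. the template lies flat on the tabletop, grip bar upward, let go of (height (world z) of template_mid below 0.01 m and angle between template_mid's own z axis and vertical below 0.08 rad and contact force between the fingers and template below 0.1 N), for 0.2 s.
At the end, for the whole second after the job is handed in: Both pins are through the template's holes and it lies home on the jig, bar upward and at rest: centre within 4 mm of the seat point in x and y and 2 to 6.5 mm above the board's face, in line with the pins within 4 degrees, level within 2.8 degrees (x of template_mid in the frame of jig_seat between -0.004 and 0.004 m and y of template_mid in the frame of jig_seat between -0.004 and 0.004 m and z of template_mid in the frame of jig_seat between 0.002 and 0.0065 m and angle between the y axis of template_mid and the y axis of jig_seat, either way round below 0.07 rad and angle between template_mid's own z axis and vertical below 0.05 rad and linear speed of template below 0.02 m/s and angular speed of template below 0.1 rad/s); the robot touches nothing.
It fails at once if a bystander on the table is moved by more than 30 mm (distance of any of gift, carton, tape, spool, gluejar, mug, stapler from where it was at the start of the episode above 0.03 m).
It fails at once if the blank board is moved by more than 30 mm (distance of blank_mid from where it was at the start of the episode above 0.03 m).
It also fails if it takes over 61 s, if anything falls off the work surface, if the arm or the gripper's body presses on something with over 40 N, if the wrist force passes 120 N, or if a joint passes its speed limit or range.

## Working session

There is one attempt and no reset: what is moved stays moved. The work goes in short steps, Python scripts to look and compute and a tool call to move; the robot and the scene stay as the last step left them, time stands still between calls to the robot, and variables do not carry over. Pictures are saved under pics/ and viewed, and the job is handed in when it is done.

Besides the shell and the picture viewer there is one more tool, called after "Request:" in YAML: its name, and indented under it one key for each argument. apply_moves: Moves the arm, as the interface text tells. Its arguments: {"type":"object","properties":{"deltas":{"type":"array"}},"required":["deltas"]}

```bash
ls; mkdir -p pics; python3 - <<'E'
from rig import robot
import cv2
s=robot.observe()
print({k:(v if not hasattr(v,'round') else v) for k,v in s.items()}, robot.tip_extent)
for n in ("scene","top","wrist"):
    c=robot.camera(n)
    cv2.imwrite(f"pics/{n}0.png",c["pixels"][:,:,::-1])
    print(n,c["camera_matrix"],c["k1"],c["eye"],c["attitude"])
E
```

```text
pics
{'time': 0.0, 'joints': array([ 1.22953414,  0.41797773, -0.01029575,  1.61422816,  0.00471349,
        1.11069282, -0.05299484]), 'joint_velocities': array([-5.18839122e-04, -1.84335204e-04, -1.46937587e-03, -6.47050348e-05,
        1.14903587e-03,  1.40247847e-03,  6.47880038e-04]), 'joint_efforts': array([ 3.23809536e-04, -8.64438844e+01,  6.79400191e-01, -4.34891009e+01,
        1.90812489e-02,  7.57208036e-03,  7.71785324e-06]), 'ee_pos': array([ 184.43765902, -596.8001042 ,  249.6352592 ]), 'eef_rot': array([-6.23695516e-04,  9.88787667e-01,  1.49326954e-01, -1.49492044e-04]), 'force': array([-0.34582871,  0.78406888,  0.26276091]), 'torque': array([ 0.03011924, -0.00772824,  0.02248332]), 'grip_width': 0.9997029043631517} 19.0
scene [[348.96450244   0.         258.68274736]
 [  0.         348.96450244 186.7640958 ]
 [  0.           0.           1.        ]] -0.05650358126671782 [881.93062522 370.50457744 778.83389994] [-0.13520043  0.39004914  0.86498122 -0.28528933]
top [[454.78144738   0.         256.3466753 ]
 [  0.         454.78144738 189.25369415]
 [  0.           0.           1.        ]] -0.16809671673224671 [ 426.92987539   33.14795649 1161.48185249] [ 0.01959864 -0.69686987  0.71655207 -0.02326797]
wrist [[289.49843074   0.         255.98298685]
 [  0.         289.49843074 189.93154944]
 [  0.           0.           1.        ]] 0.008460355149318617 [ 256.48714613 -574.13947327  373.202921  ] [ 0.12273172  0.79531165 -0.58658742 -0.09127707]
```

View pics/top0.png

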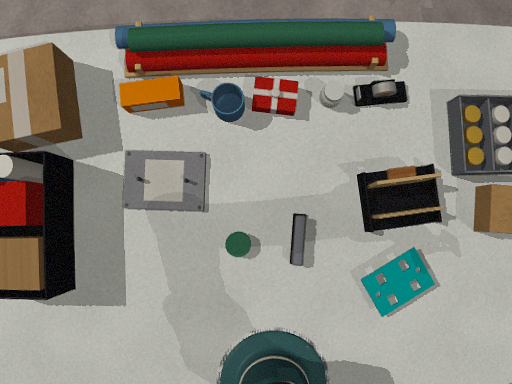

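View pics/scene0.png

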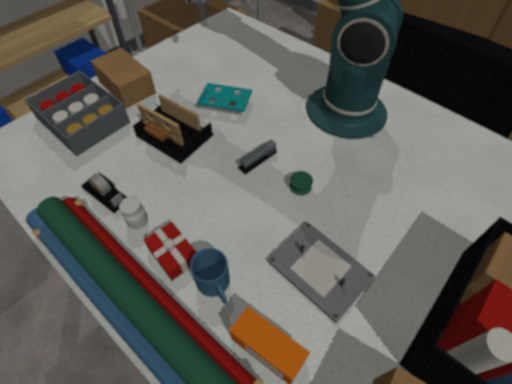

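View pics/wrist0.png

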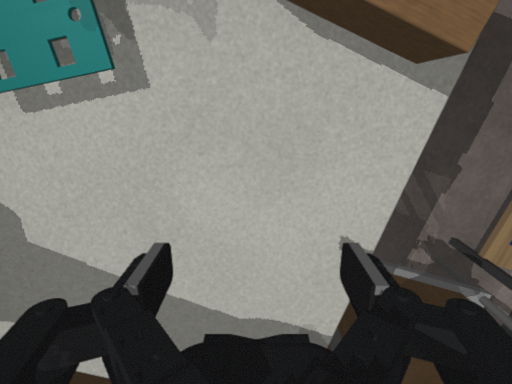

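```bash
cat > h.py <<'E'
import numpy as np, cv2
from scipy.spatial.transform import Rotation as R
def rot(q): return R.from_quat([q[1],q[2],q[3],q[0]]).as_matrix()
def rays(c,uv):
    uv=np.asarray(uv,float).reshape(-1,1,2)
    d=cv2.undistortPoints(uv,c["camera_matrix"],np.array([c["k1"],0,0,0,0.]))[:,0]
    d=np.c_[d,np.ones(len(d))]@rot(c["attitude"]).T
    return np.asarray(c["eye"]),d
def onz(c,uv,z):
    e,d=rays(c,uv); return e+d*((z-e[2])/d[:,2])[:,None]
def proj(c,P):
    Rm=rot(c["attitude"]).T; t=-Rm@np.asarray(c["eye"])
    return cv2.projectPoints(np.asarray(P,float).reshape(-1,1,3),cv2.Rodrigues(Rm)[0],t,c["camera_matrix"],np.array([c["k1"],0,0,0,0.]))[0][:,0]
def tri(cs,uvs):
    A=np.zeros((3,3));b=np.zeros(3);L=[]
    for c,uv in zip(cs,uvs):
        e,d=rays(c,[uv]);d=d[0]/np.linalg.norm(d[0]);M=np.eye(3)-np.outer(d,d);A+=M;b+=M@e;L.append((e,M))
    p=np.linalg.solve(A,b); return p,[np.linalg.norm(M@(p-e)) for e,M in L]
def crop(img,x0,y0,w,h,s,name):
    cv2.imwrite(name,cv2.resize(img[y0:y0+h,x0:x0+w,::-1],None,fx=s,fy=s,interpolation=cv2.INTER_CUBIC))
E
python3 - <<'E'
from rig import robot
from h import *
import pickle
cs={n:robot.camera(n) for n in("top","scene")}
pickle.dump(cs,open("c0.pkl","wb"))
crop(cs["top"]["pixels"],350,155,100,80,7,"pics/rt.png")
crop(cs["scene"]["pixels"],125,85,100,80,7,"pics/rs.png")
crop(cs["top"]["pixels"],115,140,100,80,7,"pics/jt.png")
crop(cs["scene"]["pixels"],260,215,120,110,6,"pics/js.png")
E
```

```text
(no output)
```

View pics/rt.png

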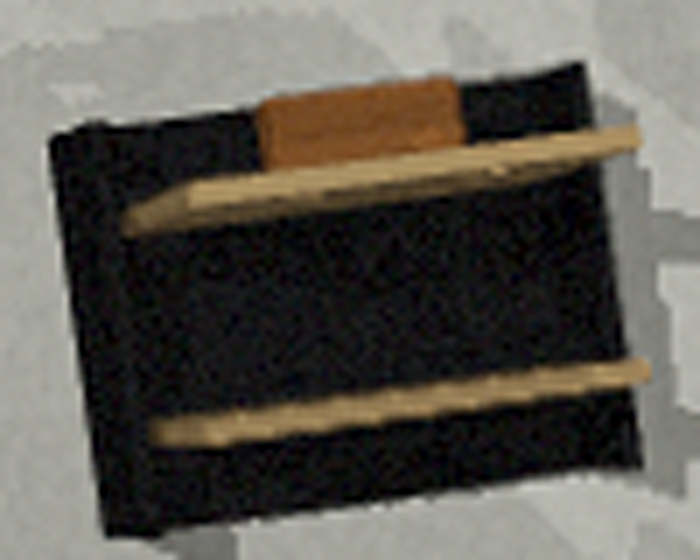

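View pics/rs.png

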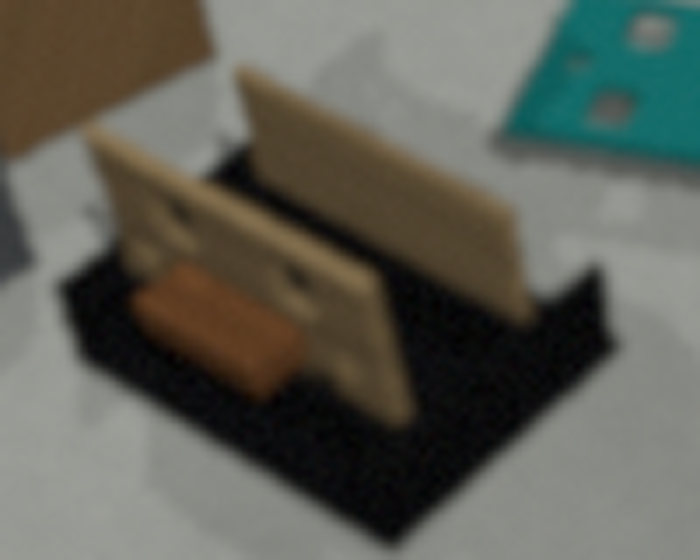

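View pics/jt.png

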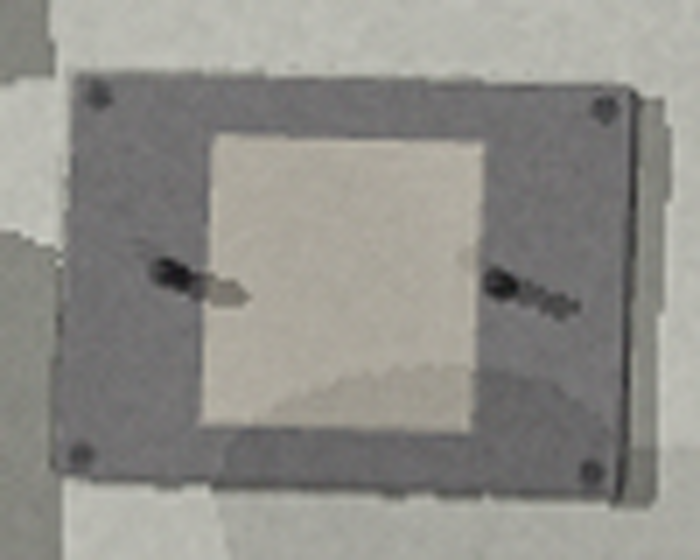

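View pics/js.png

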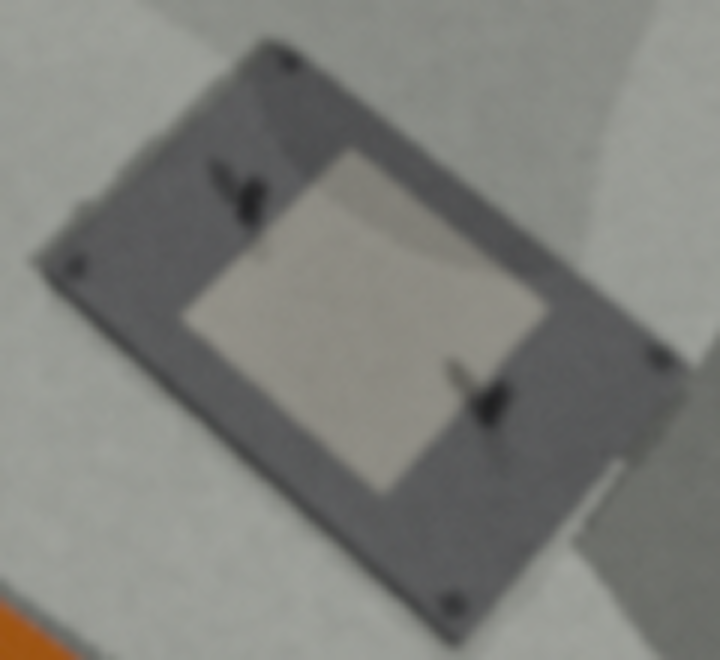

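```bash
python3 - <<'E'
from h import *
import pickle
cs=pickle.load(open("c0.pkl","rb"));T=cs["top"];S=cs["scene"]
t=lambda x,y,o=(350,155),s=7:((x+.5)/s+o[0]-.5,(y+.5)/s+o[1]-.5)
s_=lambda x,y:t(x,y,(125,85)); j=lambda x,y:t(x,y,(115,140)); js=lambda x,y:t(x,y,(260,215),6)
for n,a,b in [("tpl y+ front top",t(192,183),s_(375,285)),("tpl y- front top",t(638,128),s_(88,130)),
 ("bar y+ outer",t(260,97),s_(300,335)),("bar y- outer",t(460,78),s_(137,290)),
 ("blank y+",t(155,435),s_(515,212)),("blank y-",t(648,368),s_(243,75))]:
    p,e=tri([T,S],[a,b]);print(n,p.round(1),np.round(e,1))
# pins: dark tips
for n,a,b in [("pinA",j(158,268),js(487,412)),("pinB",j(492,280),js(247,207))]:
    p,e=tri([T,S],[a,b]);print(n,p.round(1),np.round(e,1))
print("jig cor",onz(T,[j(72,75),j(632,92),j(618,498),j(55,470)],15).round(1))
print("rack cor",onz(T,[t(55,140),t(583,65),t(640,465),t(108,535)],50).round(1))
print("barT z74",onz(T,[t(260,97),t(460,78),t(465,143),t(268,170)],74).round(1))
print("tplT z120",onz(T,[t(192,183),t(638,128),t(640,150),t(192,210)],120).round(1))
E
```

```text
tpl y+ front top [ 499.2 -250.6  123.2] [3.9 3.9]
tpl y- front top [ 515.4 -409.5  122.2] [1.8 1.8]
bar y+ outer [ 526.1 -278.7   99. ] [9. 9.]
bar y- outer [ 538.5 -363.7   77.4] [1.6 1.6]
blank y+ [ 422.1 -243.9  111.9] [4.6 4.6]
blank y- [ 434.  -419.1   96.7] [2.4 2.4]
pinA [533.8 324.6  28.7] [2.2 2.2]
pinB [525.6 204.1  27.4] [1.1 1.1]
jig cor [[606.4 362.1  15. ]
 [593.2 154.6  15. ]
 [445.9 162.7  15. ]
 [461.2 369.6  15. ]]
rack cor [[ 523.8 -224.9   50. ]
 [ 546.3 -421.9   50. ]
 [ 401.4 -436.2   50. ]
 [ 383.8 -238.4   50. ]]
barT z74 [[ 535.  -293.    74. ]
 [ 540.  -366.1   74. ]
 [ 517.1 -366.6   74. ]
 [ 509.4 -294.6   74. ]]
tplT z120 [[ 502.2 -254.5  120. ]
 [ 516.9 -411.7  120. ]
 [ 509.4 -412.   120. ]
 [ 493.2 -254.1  120. ]]
```

```bash
cat >> h.py <<'E'
def plan(s,pos,yaw=None):
    Rm=rot(s["eef_rot"]); d=Rm.T@(np.asarray(pos,float)-s["ee_pos"])
    y=np.arctan2(Rm[1,0],Rm[0,0]); sp=0 if yaw is None else -((yaw-y+np.pi/2)%np.pi-np.pi/2)
    print("t",np.round(s["time"],2),"pos",s["ee_pos"].round(1),"yaw",np.degrees(y).round(2),"tilt",np.degrees(np.arccos(-Rm[2,2])).round(2),"delta",d.round(1),"spin",round(sp,4),"F",s["force"].round(1),"g",round(s["grip_width"]*85.4,1))
E
python3 - <<'E'
from rig import robot
from h import *
plan(robot.observe(),[480,-335,250],np.radians(5.5))
E
```

```text
t 0.25 pos [ 184.5 -597.   250. ] yaw 17.18 tilt 0.04 delta [ 3.597e+02 -1.630e+02  1.000e-01] spin 0.2038 F [-0.2  0.3 -0.2] g 85.5
```

Request:
apply_moves:
  deltas:
    - [[36,-16,0],0.04,85]
    - [[72,-32,0],0.08,85]
    - [[108,-49,0],0.12,85]
    - [[144,-65,0],0.16,85]
    - [[180,-82,0],0.2,85]

```text
time: 0.67
ee_pos: [333.4, -464.1, 250.1]
eef_rot: [-0.0, 0.999, 0.049, -0.0]
force: [0.3, -1.1, -0.1]
grip_width: 0.995
```

```bash
python3 - <<'E'
from rig import robot
from h import *
plan(robot.observe(),[480,-335,250],np.radians(5.5))
E
```

```text
t 0.67 pos [ 333.4 -464.1  250.1] yaw 5.59 tilt 0.03 delta [ 1.585e+02 -1.142e+02  1.000e-01] spin 0.0015 F [ 0.3 -1.1 -0.1] g 85.0
```

Request:
apply_moves:
  deltas:
    - [[33,-24,0],0,85]
    - [[66,-48,0],0,85]
    - [[99,-72,0],0,85]
    - [[132,-96,0],0,85]
    - [[158,-114,0],0,85]

```text
time: 1.08
ee_pos: [481.7, -332.3, 250.2]
eef_rot: [-0.0, 0.999, 0.05, 0.0]
force: [-0.2, -0.6, 0.6]
grip_width: 0.998
```

```bash
python3 - <<'E'
from rig import robot
from h import *
import pickle
c=robot.camera("wrist");pickle.dump(c,open("w1.pkl","wb"))
plan(robot.observe(),[480,-335,250],np.radians(5.5))
print(c["eye"])
crop(c["pixels"],0,0,512,384,1.5,"pics/w1.png")
E
```

```text
t 1.13 pos [ 486.  -327.8  250.2] yaw 6.05 tilt 0.2 delta [-6.7  6.5  0.1] spin 0.0096 F [ 2.4  7.2 -1.2] g 85.4
[ 556.66351763 -324.73308336  373.76230411]
```

View pics/w1.png

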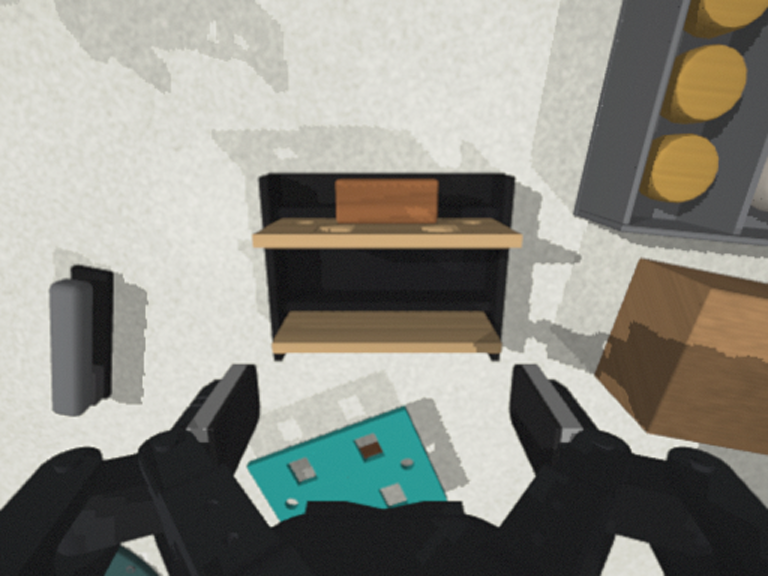

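```bash
python3 - <<'E'
from rig import robot
from h import *
import pickle
c=pickle.load(open("w1.pkl","rb"))
q=lambda *p:[((x+.5)/1.5-.5,(y+.5)/1.5-.5) for x,y in p]
print("bar z74",onz(c,q((336,180),(438,180),(437,222),(337,222)),74).round(1))
print("tpl z120",onz(c,q((256,233),(519,233),(521,246),(253,246)),120).round(1))
print("blank z100",onz(c,q((273,346),(501,346),(501,352),(273,352)),100).round(1))
print("rack z50",onz(c,q((261,177),(513,177)),50).round(1))
plan(robot.observe(),[526,-332,185],np.radians(5.8))
E
```

```text
bar z74 [[ 532.8 -294.3   74. ]
 [ 539.6 -362.5   74. ]
 [ 511.5 -365.7   74. ]
 [ 504.6 -296.8   74. ]]
tpl z120 [[ 501.3 -254.   120. ]
 [ 516.7 -408.4  120. ]
 [ 509.1 -411.1  120. ]
 [ 493.3 -252.3  120. ]]
blank z100 [[ 418.8 -260.9  100. ]
 [ 434.6 -417.8  100. ]
 [ 430.  -418.6  100. ]
 [ 414.2 -261.   100. ]]
rack z50 [[ 527.5 -237.7   50. ]
 [ 545.7 -419.2   50. ]]
t 1.13 pos [ 486.  -327.8  250.2] yaw 6.05 tilt 0.2 delta [39.2  8.5 65.2] spin 0.0043 F [ 2.4  7.2 -1.2] g 85.4
```

Request:
apply_moves:
  deltas:
    - [[20,4,20],0,85]
    - [[39,6,42],0,85]
    - [[39,6,65],0,85]
    - [[39,6,65],0,85]
    - [[39,6,65],0,85]

```text
time: 1.55
ee_pos: [524.8, -329.5, 184.7]
eef_rot: [-0.002, 0.999, 0.053, 0.0]
force: [-0.0, 0.6, 0.9]
grip_width: 0.996
```

```bash
python3 - <<'E'
from rig import robot
from h import *
import pickle
c=robot.camera("wrist");pickle.dump(c,open("w2.pkl","wb"))
plan(robot.observe(),[525,-331,150],np.radians(5.7))
print(c["eye"])
crop(c["pixels"],100,150,312,234,2.5,"pics/w2.png")
E
```

```text
t 1.6 pos [ 525.2 -330.   186. ] yaw 6.01 tilt 0.18 delta [-0.4  1.1 36. ] spin 0.0054 F [ 0.1 -1.2  0.5] g 85.1
[ 599.74651975 -321.80566832  308.16131446]
```

View pics/w2.png

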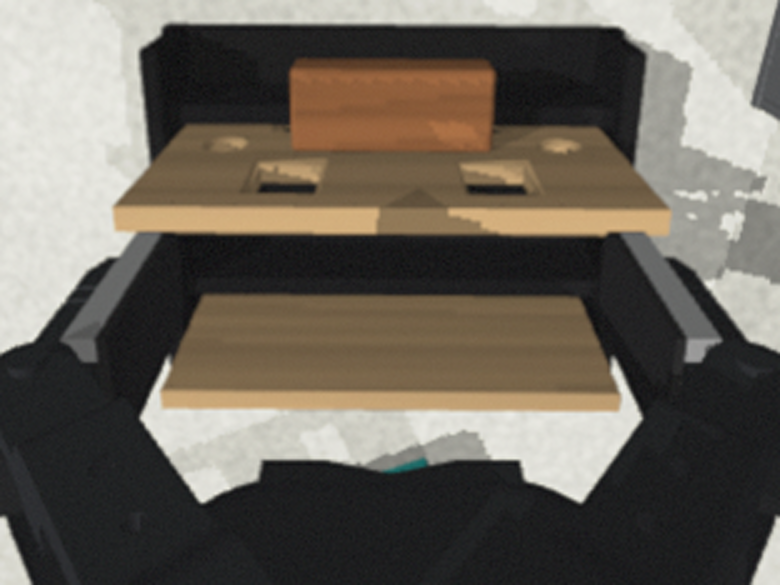

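```bash
python3 - <<'E'
from h import *
import pickle
A=pickle.load(open("w1.pkl","rb"));B=pickle.load(open("w2.pkl","rb"))
q=lambda x,y:((x+.5)/1.5-.5,(y+.5)/1.5-.5)
r=lambda x,y:((x+.5)/2.5+99.5,(y+.5)/2.5+149.5)
P=[]
for n,a,b in [("bo+",(336,180),(292,70)),("bo-",(438,180),(493,70)),("bi+",(337,222),(292,149)),("bi-",(437,222),(493,150)),
 ("pf+",(256,236),(117,207)),("pf-",(519,236),(668,207)),("pb+",(253,246),(117,231)),("pb-",(521,246),(668,233)),("pfbase",(256,236),(117,207))]:
    p,e=tri([A,B],[q(*a),r(*b)]);print(n,p.round(1),np.round(e,1))
print(onz(B,[r(292,70),r(493,70),r(493,150),r(292,149)],74).round(1))
print(onz(B,[r(117,207),r(668,207),r(668,233),r(117,231)],120).round(1))
for x in(292,493): print("bi line pb")
E
```

```text
bo+ [ 532.6 -294.3   72.3] [0.2 0.2]
bo- [ 539.3 -362.6   70. ] [0.4 0.4]
bi+ [ 504.5 -296.6   73.3] [0.2 0.2]
bi- [ 511.3 -366.    72.7] [0.1 0.1]
pf+ [ 499.2 -252.8  118.1] [0.7 0.7]
pf- [ 514.3 -411.4  113.9] [0.7 0.7]
pb+ [ 493.6 -253.   121.6] [0.3 0.3]
pb- [ 509.2 -411.   120.3] [0. 0.]
pfbase [ 499.2 -252.8  118.1] [0.7 0.7]
[[ 533.1 -294.7   74. ]
 [ 540.2 -361.6   74. ]
 [ 511.8 -365.8   74. ]
 [ 504.8 -296.5   74. ]]
[[ 500.3 -252.8  120. ]
 [ 517.2 -409.3  120. ]
 [ 509.1 -411.1  120. ]
 [ 492.7 -252.8  120. ]]
bi line pb
bi line pb
```

```bash
python3 - <<'E'
from rig import robot
from h import *
import pickle
B=pickle.load(open("w2.pkl","rb"))
r=lambda x,y:((x+.5)/2.5+99.5,(y+.5)/2.5+149.5)
for z in range(155,190,5):
    p=onz(B,[r(158,236),r(621,236)],z);print(z,np.linalg.norm(p[0]-p[1]).round(1),p.mean(0).round(1))
plan(robot.observe(),[524,-330.5,70],np.radians(5.8))
E
```

```text
155 109.1 [ 518.1 -329.5  155. ]
160 105.6 [ 520.8 -329.2  160. ]
165 102.0 [ 523.5 -329.   165. ]
170 98.4 [ 526.1 -328.7  170. ]
175 94.9 [ 528.8 -328.5  175. ]
180 91.3 [ 531.4 -328.2  180. ]
185 87.7 [ 534.1 -328.   185. ]
t 1.6 pos [ 525.2 -330.   186. ] yaw 6.01 tilt 0.18 delta [ -1.5   0.7 116. ] spin 0.0037 F [ 0.1 -1.2  0.5] g 85.1
```

Request:
apply_moves:
  deltas:
    - [[-1.5,0.7,35],0,85]
    - [[-1.5,0.7,70],0,85]
    - [[-1.5,0.7,100],0,85]
    - [[-1.5,0.7,112],0,85]
    - [[-1.5,0.7,115],0,85]

```text
time: 2.02
ee_pos: [523.4, -330.7, 70.5]
eef_rot: [-0.002, 0.999, 0.052, 0.0]
force: [-0.4, 0.0, 0.1]
grip_width: 0.997
```

```bash
python3 - <<'E'
from rig import robot
from h import *
import pickle
c=robot.camera("wrist")
plan(robot.observe(),[524,-330.5,69],np.radians(5.8))
crop(c["pixels"],100,150,312,234,2.5,"pics/w3.png")
E
```

```text
t 2.07 pos [ 523.9 -330.9   71.4] yaw 5.98 tilt 0.18 delta [ 0.2 -0.3  2.4] spin 0.0032 F [ 0.2 -0.  -0.6] g 85.1
```

View pics/w3.png

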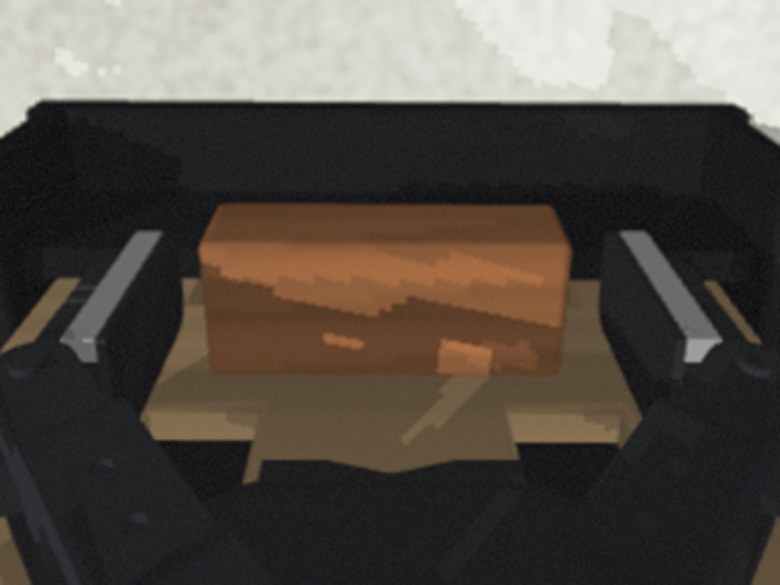

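The fingers stand either side of the brown bar (bar at columns 200-570, pads at about 160 and 620 in the crop). I'll close now.

Request:
apply_moves:
  deltas:
    - [[0,0,2],0,85]
    - [[0,0,2],0,50]
    - [[0,0,2],0,50]
    - [[0,0,2],0,50]
    - [[0,0,2],0,50]

```text
time: 2.48
ee_pos: [525.0, -331.4, 71.6]
eef_rot: [-0.0, 0.999, 0.052, 0.002]
force: [-0.9, 1.5, 9.5]
grip_width: 0.804
```

```bash
python3 - <<'E'
from rig import robot
from h import *
import pickle
c=robot.camera("wrist")
plan(robot.observe(),[524,-330.5,69],np.radians(5.8))
crop(c["pixels"],100,150,312,234,2.5,"pics/w4.png")
E
```

```text
t 2.53 pos [ 525.  -331.4   71.6] yaw 5.98 tilt 0.26 delta [-0.9 -1.   2.6] spin 0.0031 F [-0.2  0.9 10.5] g 68.5
```

View pics/w4.png

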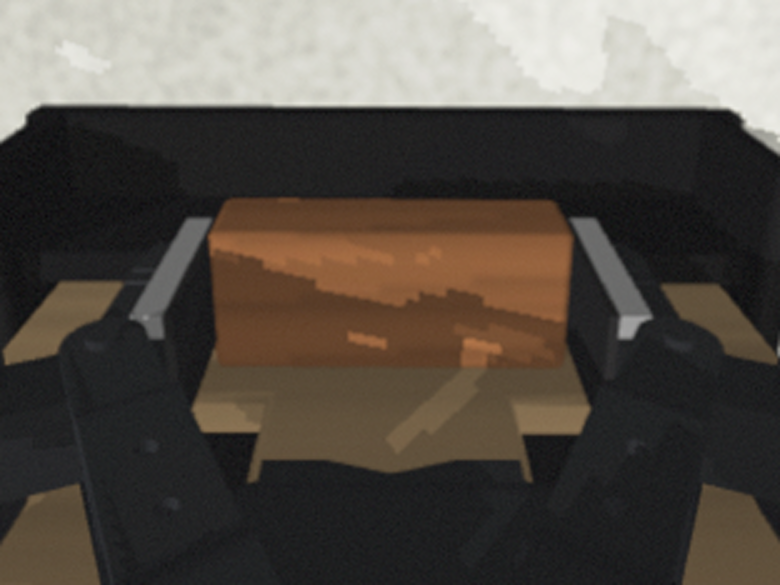

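Request:
apply_moves:
  deltas:
    - [[0,0,-8],0,50]
    - [[0,0,-16],0,50]
    - [[0,0,-24],0,50]
    - [[0,0,-28],0,50]
    - [[0,0,-28],0,50]

```text
time: 2.95
ee_pos: [525.4, -331.8, 101.3]
eef_rot: [0.0, 0.999, 0.052, 0.003]
force: [0.7, -0.4, -1.1]
grip_width: 0.802
```

```bash
python3 - <<'E'
from rig import robot
from h import *
import pickle
c=robot.camera("wrist");s=robot.camera("scene")
plan(robot.observe(),[525,-331.5,98.5],np.radians(5.8))
crop(c["pixels"],100,150,312,234,2.5,"pics/w5.png")
crop(s["pixels"],110,60,130,100,6,"pics/s5.png")
E
```

```text
t 3.05 pos [ 524.8 -331.5   99.8] yaw 5.97 tilt 0.26 delta [0.2 0.  1.3] spin 0.003 F [ 0.6  0.3 -0.7] g 68.3
```

View pics/w5.png

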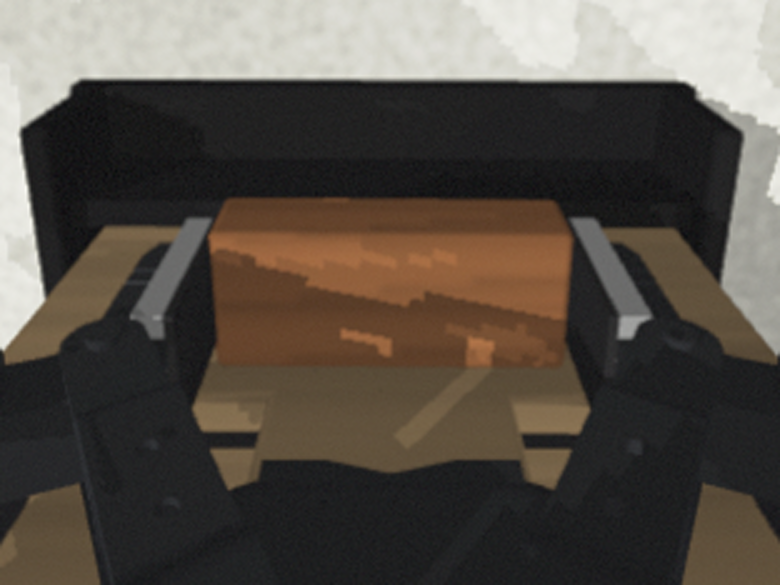

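View pics/s5.png

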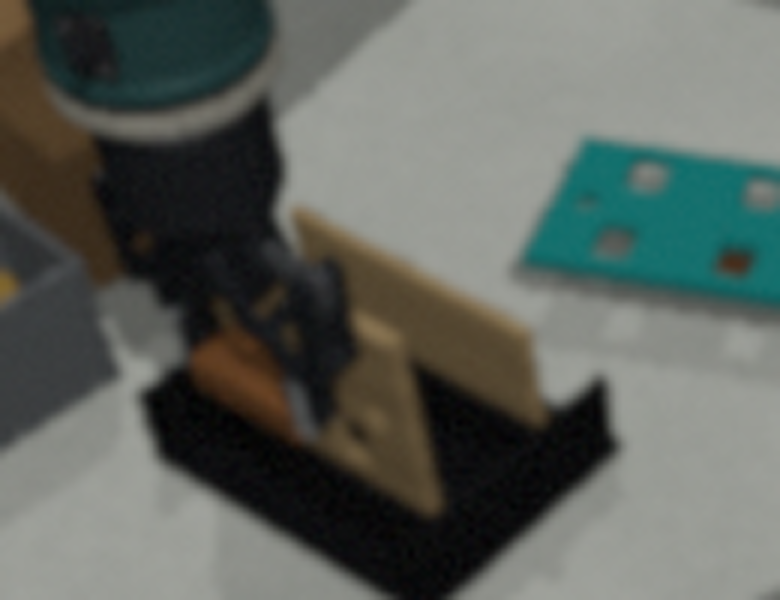

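Request:
apply_moves:
  deltas:
    - [[-4,0,-0.5],0,50]
    - [[-8,0,-1],0,50]
    - [[-12,0,-2],0,50]
    - [[-16,0,-3],0,50]
    - [[-18,0,-3],0,50]

```text
time: 3.47
ee_pos: [508.4, -333.0, 103.3]
eef_rot: [-0.0, 0.999, 0.053, 0.004]
force: [12.9, 3.4, 3.8]
grip_width: 0.799
```

```bash
python3 - <<'E'
from rig import robot
from h import *
import pickle
c=robot.camera("wrist");s=robot.camera("scene")
plan(robot.observe(),[525,-331.5,98.5],np.radians(5.8))
a=c["pixels"][150:384,100:412];b=s["pixels"][60:160,110:240]
im=np.hstack([cv2.resize(a,(400,300)),cv2.resize(b,(390,300))])
cv2.imwrite("pics/ws6.png",im[:,:,::-1])
E
```

```text
t 3.57 pos [ 508.3 -332.9  103.3] yaw 6.0 tilt 0.45 delta [16.7  0.3  4.9] spin 0.0034 F [7.6 2.7 3.6] g 68.4
```

View pics/ws6.png

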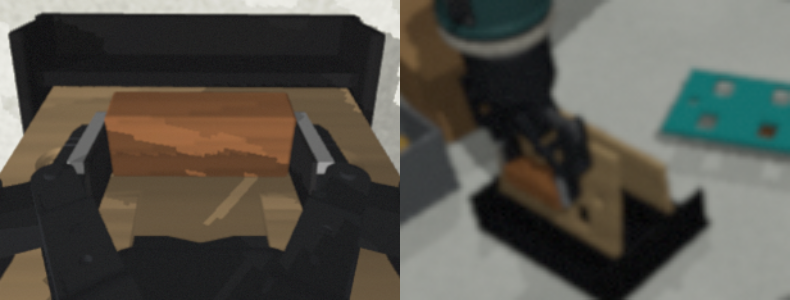

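Request:
apply_moves:
  deltas:
    - [[-5,0,0],0,50]
    - [[-10,0,0],0,50]
    - [[-15,0,0.5],0,50]
    - [[-20,0,1],0,50]
    - [[-22,0,1],0,50]

```text
time: 3.98
ee_pos: [489.1, -334.8, 102.9]
eef_rot: [0.0, 0.999, 0.053, 0.007]
force: [21.4, 1.1, -3.7]
grip_width: 0.797
```

```bash
python3 - <<'E'
from rig import robot
from h import *
import pickle
c=robot.camera("wrist");s=robot.camera("scene")
plan(robot.observe(),[525,-331.5,98.5],np.radians(5.8))
a=c["pixels"][150:384,100:412];b=s["pixels"][60:160,110:240]
im=np.hstack([cv2.resize(a,(400,300)),cv2.resize(b,(390,300))])
cv2.imwrite("pics/ws7.png",im[:,:,::-1])
E
```

```text
t 4.08 pos [ 488.9 -334.9  102.9] yaw 6.03 tilt 0.76 delta [36.2  0.4  4.9] spin 0.0041 F [13.6  2.   1.7] g 68.6
```

View pics/ws7.png

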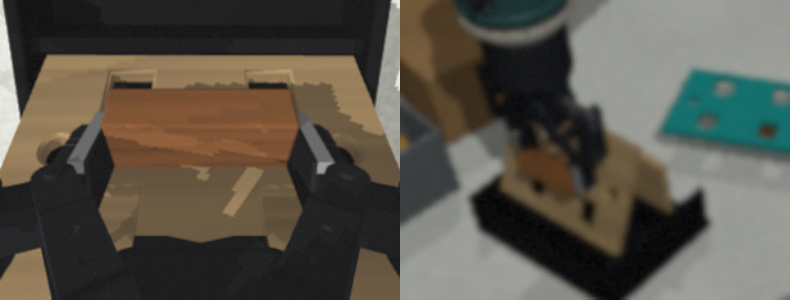

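Request:
apply_moves:
  deltas:
    - [[0,0,-15],0,50]
    - [[0,0,-35],0,50]
    - [[0,0,-60],0,50]
    - [[0,0,-75],0,50]
    - [[0,0,-75],0,50]

```text
time: 4.5
ee_pos: [488.8, -335.6, 180.7]
eef_rot: [0.001, 0.999, 0.053, 0.008]
force: [1.0, 0.4, -1.0]
grip_width: 0.803
```

```bash
python3 - <<'E'
from rig import robot
from h import *
import pickle
c=robot.camera("wrist");s=robot.camera("scene")
plan(robot.observe(),[535,-40,175],np.radians(-3.6))
a=c["pixels"][150:384,100:412];b=s["pixels"][30:160,90:260]
im=np.hstack([cv2.resize(a,(400,300)),cv2.resize(b,(390,300))])
cv2.imwrite("pics/ws8.png",im[:,:,::-1])
E
```

```text
t 4.6 pos [ 487.7 -334.9  177.6] yaw 6.03 tilt 0.76 delta [  78.  -288.3    3.2] spin 0.168 F [-0.6  0.9 -1. ] g 68.3
```

View pics/ws8.png

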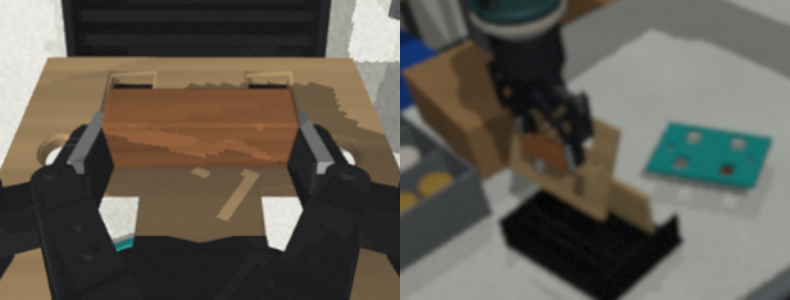

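Request:
apply_moves:
  deltas:
    - [[6,-24,0],0,50]
    - [[14,-54,0],0,50]
    - [[23,-84,0],0,50]
    - [[32,-114,0],0,50]
    - [[40,-144,0],0,50]

```text
time: 5.02
ee_pos: [511.7, -185.8, 176.4]
eef_rot: [-0.0, 0.999, 0.053, 0.006]
force: [0.7, 1.2, -1.0]
grip_width: 0.799
```

```bash
python3 - <<'E'
from rig import robot
from h import *
plan(robot.observe(),[535,-40,150],np.radians(-3.6))
E
```

```text
t 5.02 pos [ 511.7 -185.8  176.4] yaw 6.03 tilt 0.64 delta [  38.2 -142.5   26.7] spin 0.168 F [ 0.7  1.2 -1. ] g 68.2
```

Request:
apply_moves:
  deltas:
    - [[9,-32,5],0.03,50]
    - [[18,-66,10],0.07,50]
    - [[27,-100,16],0.11,50]
    - [[35,-130,22],0.15,50]
    - [[38,-143,27],0.168,50]

```text
time: 5.43
ee_pos: [534.3, -34.9, 148.0]
eef_rot: [-0.001, 1.0, -0.031, 0.005]
force: [0.5, 0.4, -1.6]
grip_width: 0.802
```

Request:
apply_moves:
  deltas:
    - [[0,0,20],0,50]
    - [[0,0,40],0,50]
    - [[0,0,60],0,50]
    - [[0,0,70],0,50]
    - [[0,0,70],0,50]

```text
time: 5.85
ee_pos: [533.0, -34.7, 75.1]
eef_rot: [-0.002, 1.0, -0.03, 0.002]
force: [0.2, 1.2, -0.9]
grip_width: 0.799
```

```bash
python3 - <<'E'
from rig import robot
from h import *
s=robot.camera("scene");t=robot.camera("top")
plan(robot.observe(),[535,-40,70],np.radians(-3.6))
b=s["pixels"][130:290,160:370];a=t["pixels"][110:260,180:380]
im=np.hstack([cv2.resize(a,(400,300)),cv2.resize(b,(394,300))])
cv2.imwrite("pics/ws9.png",im[:,:,::-1])
E
```

```text
t 5.95 pos [534.7 -34.8  77.8] yaw -3.51 tilt 0.49 delta [0.6 5.2 7.8] spin 0.0017 F [-0.5  0.8 -0.4] g 68.5
```

View pics/ws9.png

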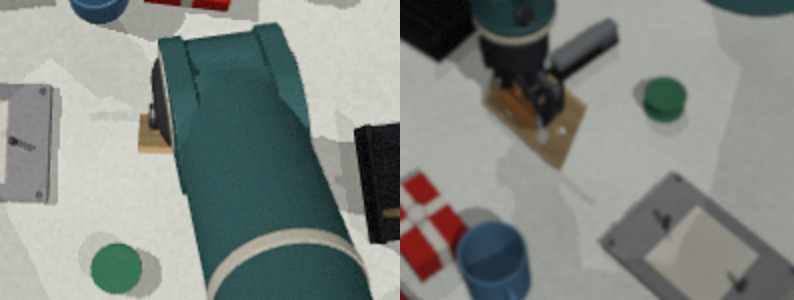

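Request:
apply_moves:
  deltas:
    - [[0,0,8],0,50]
    - [[0,0,15],0,50]
    - [[-5,0,17],0,50]
    - [[-11,0,19],0,50]
    - [[-16,0,21],0,50]

```text
time: 6.37
ee_pos: [524.3, -33.7, 59.9]
eef_rot: [-0.002, 0.999, -0.03, 0.01]
force: [13.1, -0.2, 31.7]
grip_width: 0.8
```

```bash
python3 - <<'E'
from rig import robot
from h import *
s=robot.camera("scene");c=robot.camera("wrist")
plan(robot.observe(),[500,-35,30],np.radians(-3.6))
b=s["pixels"][130:230,170:300];a=c["pixels"][150:384,100:412]
im=np.hstack([cv2.resize(a,(400,300)),cv2.resize(b,(390,300))])
cv2.imwrite("pics/ws10.png",im[:,:,::-1])
E
```

```text
t 6.47 pos [523.2 -33.6  59.6] yaw -3.5 tilt 1.08 delta [-23.6   2.9  29.1] spin 0.0018 F [ 6.6 -0.1 28.5] g 68.4
```

View pics/ws10.png

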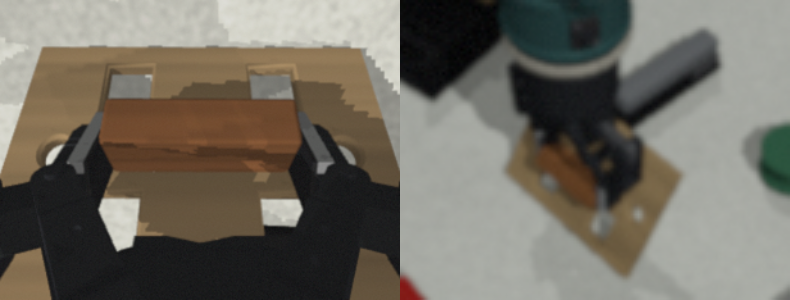

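Request:
apply_moves:
  deltas:
    - [[-5,0,0],0,50]
    - [[-9,0,2],0,50]
    - [[-13,0,5],0,50]
    - [[-17,0,9],0,50]
    - [[-20,0,12],0,50]

```text
time: 6.88
ee_pos: [506.8, -32.4, 50.6]
eef_rot: [-0.002, 0.999, -0.031, 0.013]
force: [-9.4, 4.1, 58.5]
grip_width: 0.798
```

```bash
python3 - <<'E'
from rig import robot
from h import *
s=robot.camera("scene");c=robot.camera("wrist")
plan(robot.observe(),[500,-35,30],np.radians(-3.6))
b=s["pixels"][130:230,170:300];a=c["pixels"][150:384,100:412]
im=np.hstack([cv2.resize(a,(400,300)),cv2.resize(b,(390,300))])
cv2.imwrite("pics/ws11.png",im[:,:,::-1])
E
```

```text
t 6.98 pos [506.  -32.2  49.8] yaw -3.5 tilt 1.46 delta [-6.3  3.2 19.7] spin 0.0018 F [-7.1  0.9 51.7] g 68.3
```

View pics/ws11.png

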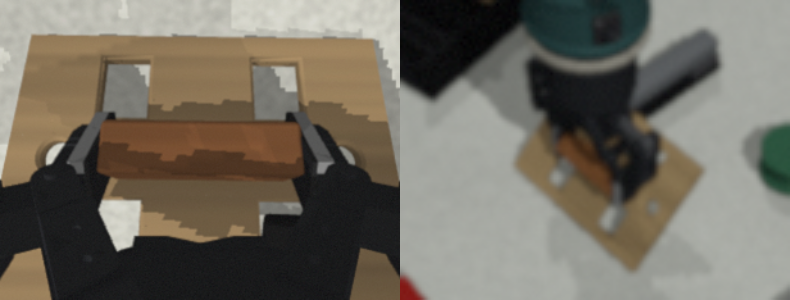

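Request:
apply_moves:
  deltas:
    - [[0,0,-1],0,50]
    - [[0,0,-2],0,50]
    - [[0,0,-2],0,50]
    - [[0,0,-2],0,72]
    - [[0,0,-2],0,85]

```text
time: 7.4
ee_pos: [505.5, -32.3, 51.4]
eef_rot: [-0.002, 0.999, -0.031, 0.012]
force: [-1.2, 0.6, -0.0]
grip_width: 0.958
```

```bash
python3 - <<'E'
from rig import robot
from h import *
s=robot.camera("scene");c=robot.camera("wrist")
plan(robot.observe(),[500,-35,30],np.radians(-3.6))
b=s["pixels"][130:230,170:300];a=c["pixels"][150:384,100:412]
im=np.hstack([cv2.resize(a,(400,300)),cv2.resize(b,(390,300))])
cv2.imwrite("pics/ws12.png",im[:,:,::-1])
E
```

```text
t 7.5 pos [505.6 -32.3  51.5] yaw -3.5 tilt 1.42 delta [-6.   3.1 21.4] spin 0.0017 F [-0.3  0.  -0.7] g 85.2
```

View pics/ws12.png

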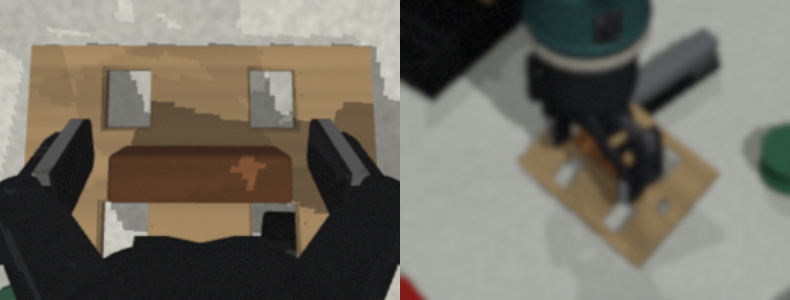

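```bash
python3 - <<'E'
from rig import robot
from h import *
s=robot.observe();print(s["joints"].round(3)); print(rot(s["eef_rot"]).round(4))
plan(s,[500,-35,120])
E
```

```text
[ 0.163  0.501 -0.191  2.054  0.164  0.576 -1.772]
[[ 0.9978 -0.061   0.0247]
 [-0.0611 -0.9981  0.0024]
 [ 0.0245 -0.0039 -0.9997]]
t 7.5 pos [505.6 -32.3  51.5] yaw -3.5 tilt 1.42 delta [ -3.8   2.8 -68.6] spin 0 F [-0.3  0.  -0.7] g 85.2
```

Request:
apply_moves:
  deltas:
    - [[0,0,-30],0,85]
    - [[0,0,-60],0,85]
    - [[0,0,-90],-0.12,85]
    - [[0,0,-115],-0.24,85]
    - [[0,0,-130],-0.36,85]

```text
time: 7.92
ee_pos: [503.0, -32.6, 184.0]
eef_rot: [0.001, 0.988, 0.152, 0.013]
force: [0.5, 0.0, 0.8]
grip_width: 0.999
```

Request:
apply_moves:
  deltas:
    - [[0,0,0],-0.12,85]
    - [[0,0,0],-0.24,85]
    - [[0,0,0],-0.36,85]
    - [[0,0,0],-0.48,85]
    - [[0,0,0],-0.6,85]

```text
time: 8.33
ee_pos: [502.8, -32.6, 183.9]
eef_rot: [0.005, 0.898, 0.44, 0.012]
force: [-0.1, -0.2, -0.5]
grip_width: 0.996
```

Request:
apply_moves:
  deltas:
    - [[0,0,0],-0.12,85]
    - [[0,0,0],-0.24,85]
    - [[0,0,0],-0.36,85]
    - [[0,0,0],-0.48,85]
    - [[0,0,0],-0.58,85]

```text
time: 8.75
ee_pos: [502.6, -32.6, 183.6]
eef_rot: [0.008, 0.733, 0.681, 0.01]
force: [0.0, -0.3, -0.1]
grip_width: 0.991
```

```bash
python3 - <<'E'
from rig import robot
from h import *
import pickle
c=robot.camera("wrist");t=robot.camera("top");s=robot.camera("scene");pickle.dump((c,t,s),open("c13.pkl","wb"))
st=robot.observe()
plan(st,[500,-35,120],np.radians(86.5));print(st["joints"].round(2),c["eye"],rot(st["eef_rot"])[:,2].round(4))
crop(c["pixels"],0,0,512,384,1.5,"pics/w13.png")
E
```

```text
t 8.9 pos [502.7 -32.7 183.6] yaw 85.25 tilt 1.51 delta [-2.8 -4.1 63.6] spin -0.0217 F [ 0.5  0.3 -0.2] g 84.5
[ 0.46  0.31 -0.53  1.98  0.2   0.87 -0.26] [503.2177505   44.21073248 307.38357344] [ 0.0263  0.0021 -0.9997]
```

View pics/w13.png

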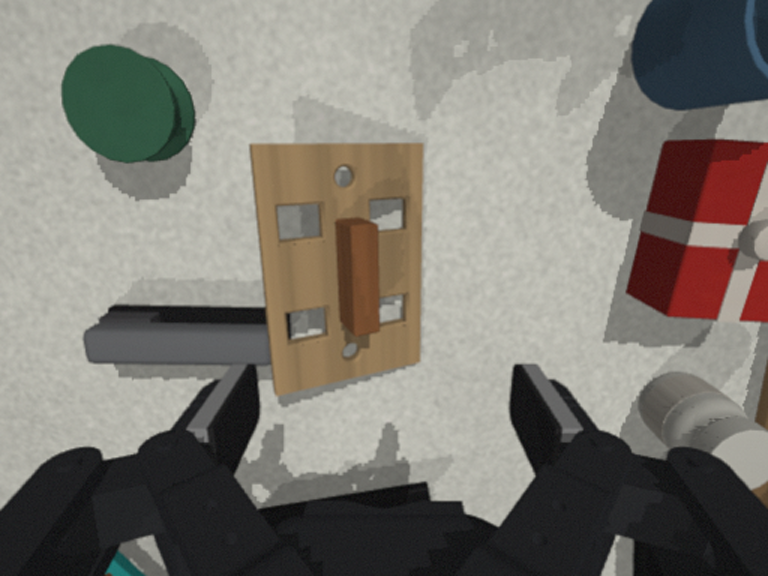

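```bash
python3 - <<'E'
from h import *
import pickle
c,t,s=pickle.load(open("c13.pkl","rb"))
crop(t["pixels"],215,130,130,100,6,"pics/t13.png")
crop(s["pixels"],160,110,160,120,5,"pics/s13.png")
q=lambda x,y:((x+.5)/1.5-.5,(y+.5)/1.5-.5)
print(onz(c,[q(250,145),q(423,143),q(420,362),q(278,395)],8).round(1))
E
```

```text
[[ 424.    52.7    8. ]
 [ 536.6   45.7    8. ]
 [ 526.8 -113.5    8. ]
 [ 415.  -132.2    8. ]]
```

View pics/t13.png

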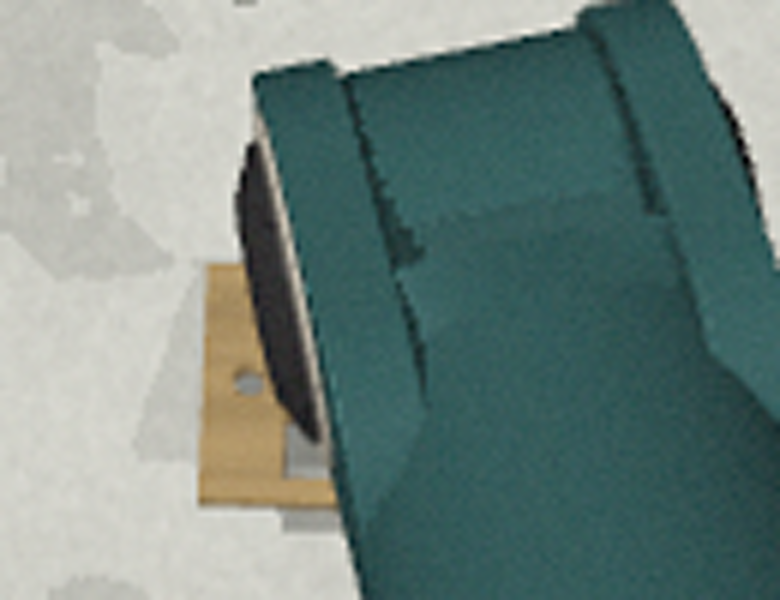

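View pics/s13.png

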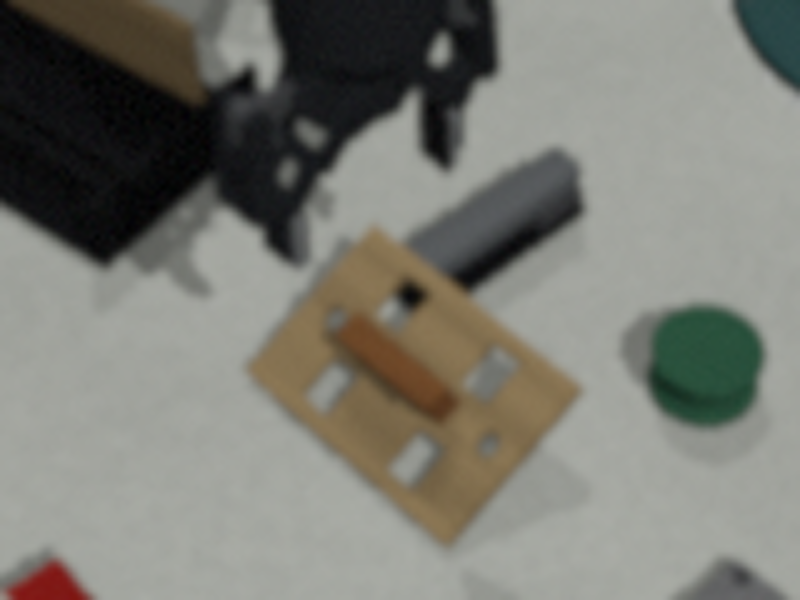

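```bash
python3 - <<'E'
from h import *
import pickle
c,t,s=pickle.load(open("c13.pkl","rb"))
T0=pickle.load(open("c0.pkl","rb"))["top"]
q=lambda x,y:((x+.5)/1.5-.5,(y+.5)/1.5-.5)
r=lambda x,y:((x+.5)/5+159.5,(y+.5)/5+109.5)
P=[]
for a,b in [((250,145),(580,388)),((423,143),(450,545)),((420,362),(250,366)),((278,395),(375,226)),((344,176),(488,443)),((350,349),(336,318)),((357,328),(347,330)),((358,219),(453,403))]:
    p,e=tri([c,s],[q(*a),r(*b)]);print(p.round(1),np.round(e,1));P.append(p)
P=np.array(P[:4]);n=np.linalg.svd(P-P.mean(0))[2][2];print(n,P.mean(0),[np.linalg.norm(P[i]-P[i-1]).round(1) for i in range(4)])
print("stapler",onz(T0,[(293,213),(306,214),(305,265),(291,265)],40).round(1))
print("mug etc",onz(T0,[(228,120),(262,113),(298,115),(335,106)],0).round(1))
E
```

```text
[435.7  50.8  47.9] [1.3 1.3]
[536.   46.4   8.3] [0.9 0.9]
[ 526.2 -109.7   15. ] [0.1 0.1]
[ 427.5 -106.9   50.4] [0.3 0.3]
[484.7  29.3  28.9] [0.6 0.6]
[476.5 -90.1  26.5] [0.8 0.8]
[484.3 -71.3  37.8] [2.3 2.3]
[490.6   7.1  50.6] [1.6 1.6]
[-0.35277897 -0.0071358  -0.93567947] [481.3486484  -29.83282462  30.40785135] [np.float64(157.9), np.float64(108.0), np.float64(156.6), np.float64(104.9)]
stapler [[433.7 -62.4  40. ]
 [430.3 -94.5  40. ]
 [304.8 -88.2  40. ]
 [305.9 -53.6  40. ]]
mug etc [[ 679.3   94.6    0. ]
 [ 695.3    5.9    0. ]
 [ 687.8  -87.6    0. ]
 [ 709.9 -185.8    0. ]]
```

```bash
python3 - <<'E'
from rig import robot
from h import *
plan(robot.observe(),[487,-30.5,58],np.radians(86.6))
E
```

```text
t 8.9 pos [502.7 -32.7 183.6] yaw 85.25 tilt 1.51 delta [  0.4 -19.1 125.2] spin -0.0235 F [ 0.5  0.3 -0.2] g 84.5
```

Request:
apply_moves:
  deltas:
    - [[0,-10,20],-0.01,50]
    - [[0.5,-19,45],-0.024,50]
    - [[0.5,-19,70],-0.024,50]
    - [[0.5,-19,80],-0.024,50]
    - [[0.5,-19,80],-0.024,50]

```text
time: 9.32
ee_pos: [485.0, -30.3, 101.5]
eef_rot: [0.007, 0.728, 0.685, 0.009]
force: [-0.2, 0.1, 1.1]
grip_width: 0.588
```

```bash
python3 - <<'E'
from rig import robot
from h import *
c=robot.camera("wrist")
plan(robot.observe(),[487,-30.5,58],np.radians(86.6))
crop(c["pixels"],100,100,312,284,2,"pics/w14.png")
E
```

```text
t 9.37 pos [485.8 -30.3 102.9] yaw 86.52 tilt 1.43 delta [-0.3  0.1 45. ] spin -0.0014 F [ 0.2 -0.9  0.5] g 49.9
```

View pics/w14.png

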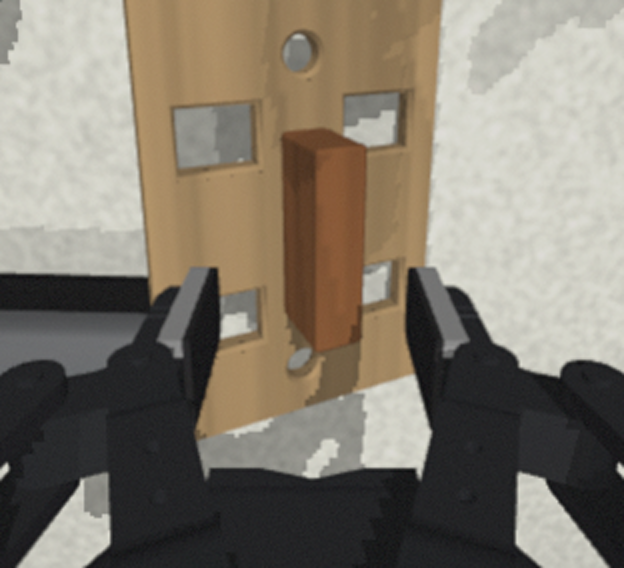

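Request:
apply_moves:
  deltas:
    - [[0,0,20],0,50]
    - [[0,0,38],0,50]
    - [[0,0,44],0,50]
    - [[0,0,44],0,40]
    - [[0,0,44],0,28]

```text
time: 9.78
ee_pos: [487.6, -30.1, 60.0]
eef_rot: [0.008, 0.728, 0.685, 0.01]
force: [3.8, 0.9, 2.6]
grip_width: 0.341
```

Request:
apply_moves:
  deltas:
    - [[0,0,0],0,15]
    - [[0,0,-2],0,10]
    - [[0,0,-6],0,10]
    - [[0,0,-10],0,10]
    - [[0,0,-14],0,10]

```text
time: 10.2
ee_pos: [487.3, -30.2, 74.9]
eef_rot: [0.008, 0.728, 0.685, 0.01]
force: [-0.5, -0.6, -1.3]
grip_width: 0.214
```

```bash
python3 - <<'E'
from rig import robot
from h import *
c=robot.camera("wrist");s=robot.camera("scene")
plan(robot.observe(),[487,-30.5,58],np.radians(86.6))
b=s["pixels"][100:230,160:320];a=c["pixels"][100:384,100:412]
im=np.hstack([cv2.resize(a,(400,364)),cv2.resize(b,(400,364))])
cv2.imwrite("pics/ws15.png",im[:,:,::-1])
E
```

```text
t 10.3 pos [487.5 -30.2  74.8] yaw 86.48 tilt 1.54 delta [-0.4 -0.9 16.8] spin -0.0021 F [ 0.4  0.8 -1. ] g 18.2
```

View pics/ws15.png

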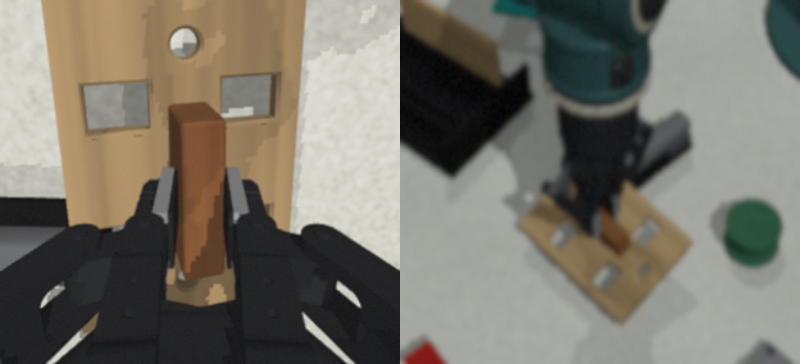

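Request:
apply_moves:
  deltas:
    - [[0,0,-12],0,10]
    - [[0,15,-20],0,10]
    - [[0,35,-20],0,10]
    - [[0,58,-20],0,10]
    - [[0,73,-20],0,10]

```text
time: 10.72
ee_pos: [561.4, -35.0, 97.0]
eef_rot: [0.009, 0.729, 0.685, 0.011]
force: [0.6, -0.2, -1.0]
grip_width: 0.213
```

Request:
apply_moves:
  deltas:
    - [[0,0,0],0,10]
    - [[0,0,0],0,10]
    - [[0,0,12],0,10]
    - [[0,0,26],0,10]
    - [[0,0,34],0,10]

```text
time: 11.13
ee_pos: [560.8, -34.9, 61.2]
eef_rot: [0.008, 0.729, 0.685, 0.01]
force: [0.0, 0.2, -1.8]
grip_width: 0.212
```

```bash
python3 - <<'E'
from rig import robot
from h import *
c=robot.camera("wrist");s=robot.camera("scene")
plan(robot.observe(),[560,-30.5,30],np.radians(86.6))
b=s["pixels"][120:250,140:300];a=c["pixels"][0:384,50:462]
im=np.hstack([cv2.resize(a,(400,374)),cv2.resize(b,(400,374))])
cv2.imwrite("pics/ws16.png",im[:,:,::-1])
E
```

```text
t 11.23 pos [560.7 -34.8  61.3] yaw 86.47 tilt 1.41 delta [ 4.1 -1.8 31.3] spin -0.0023 F [ 0.7 -0.7  0. ] g 18.0
```

View pics/ws16.png

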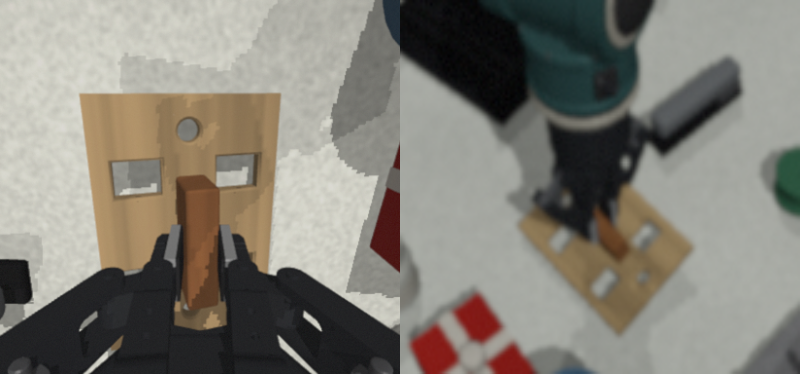

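Request:
apply_moves:
  deltas:
    - [[0,0,6],0,10]
    - [[0,0,12],0,10]
    - [[0,0,18],0,10]
    - [[0,0,21],0,10]
    - [[0,0,22],0,10]

```text
time: 11.65
ee_pos: [560.9, -34.8, 41.2]
eef_rot: [0.008, 0.729, 0.685, 0.009]
force: [-34.7, -2.1, 82.8]
grip_width: 0.192
```

Request:
apply_moves:
  deltas:
    - [[0,0,-2],0,10]
    - [[0,0,-2.5],0,10]
    - [[0,0,-2.5],0,10]
    - [[0,0,-2.5],0,10]
    - [[0,0,-2.5],0,10]

```text
time: 12.07
ee_pos: [560.7, -34.8, 43.3]
eef_rot: [0.008, 0.729, 0.685, 0.009]
force: [-0.2, -0.2, -1.9]
grip_width: 0.194
```

```bash
python3 - <<'E'
from rig import robot
from h import *
c=robot.camera("wrist");s=robot.camera("scene")
plan(robot.observe(),[560,-30.5,30],np.radians(86.6))
b=s["pixels"][120:250,140:300];a=c["pixels"][0:384,50:462]
im=np.hstack([cv2.resize(a,(400,374)),cv2.resize(b,(400,374))])
cv2.imwrite("pics/ws17.png",im[:,:,::-1])
E
```

```text
t 12.17 pos [560.7 -34.7  43.3] yaw 86.47 tilt 1.31 delta [ 4.1 -1.3 13.3] spin -0.0023 F [-0.1 -0.  -1. ] g 16.4
```

View pics/ws17.png

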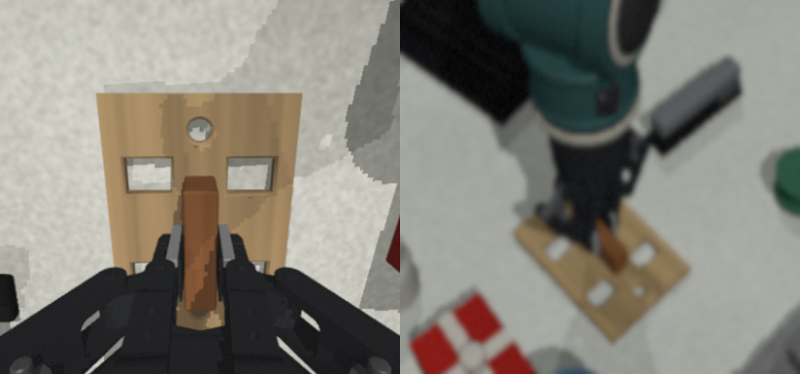

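Request:
apply_moves:
  deltas:
    - [[0,0,0.5],0,10]
    - [[0,0,1],0,20]
    - [[0,0,1],0,40]
    - [[0,0,1],0,40]
    - [[0,0,1],0,40]

```text
time: 12.58
ee_pos: [560.8, -34.8, 42.4]
eef_rot: [0.008, 0.729, 0.685, 0.009]
force: [0.3, -0.6, 0.1]
grip_width: 0.471
```

```bash
python3 - <<'E'
from rig import robot
from h import *
c=robot.camera("wrist");s=robot.camera("scene")
plan(robot.observe(),[560,-30.5,30],np.radians(86.6))
b=s["pixels"][120:250,140:300];a=c["pixels"][0:384,50:462]
im=np.hstack([cv2.resize(a,(400,374)),cv2.resize(b,(400,374))])
cv2.imwrite("pics/ws18.png",im[:,:,::-1])
E
```

```text
t 12.68 pos [560.8 -34.8  42.4] yaw 86.47 tilt 1.32 delta [ 4.2 -1.3 12.4] spin -0.0024 F [-0.1 -0.1 -0.5] g 40.3
```

View pics/ws18.png

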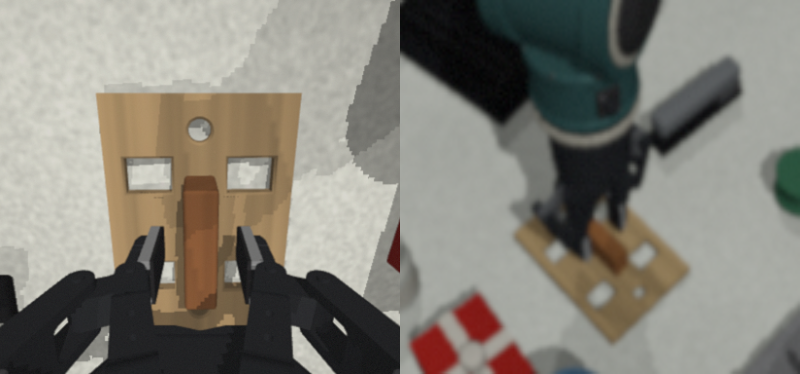

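Request:
apply_moves:
  deltas:
    - [[0,0,-25],0,40]
    - [[0,0,-55],0,40]
    - [[-10,0,-85],0,40]
    - [[-20,0,-110],0,40]
    - [[-20,0,-110],0,40]

```text
time: 13.1
ee_pos: [558.9, -56.8, 156.9]
eef_rot: [0.01, 0.729, 0.684, 0.01]
force: [0.5, -1.2, -0.3]
grip_width: 0.467
```

Request:
apply_moves:
  deltas:
    - [[0,0,0],0,40]
    - [[0,0,0],0,40]
    - [[0,0,0],0,40]
    - [[0,0,0],0,40]
    - [[0,0,0],0,40]

```text
time: 13.52
ee_pos: [558.6, -56.3, 156.1]
eef_rot: [0.01, 0.729, 0.684, 0.01]
force: [-0.3, -0.7, 0.7]
grip_width: 0.467
```

```bash
python3 - <<'E'
from rig import robot
from h import *
import pickle
c=robot.camera("wrist");s=robot.camera("scene");pickle.dump((c,s),open("c19.pkl","wb"))
plan(robot.observe(),[560,-30.5,30],np.radians(86.6));print(c["eye"])
crop(c["pixels"],80,40,330,280,2.3,"pics/w19.png")
crop(s["pixels"],150,130,160,120,5,"pics/s19.png")
E
```

```text
t 13.62 pos [558.7 -56.5 156.4] yaw 86.38 tilt 1.61 delta [ 25.9  -3.9 126.3] spin -0.0038 F [ 0.8 -0.   0.6] g 40.2
[558.12510048  20.84920706 279.62923819]
```

View pics/w19.png

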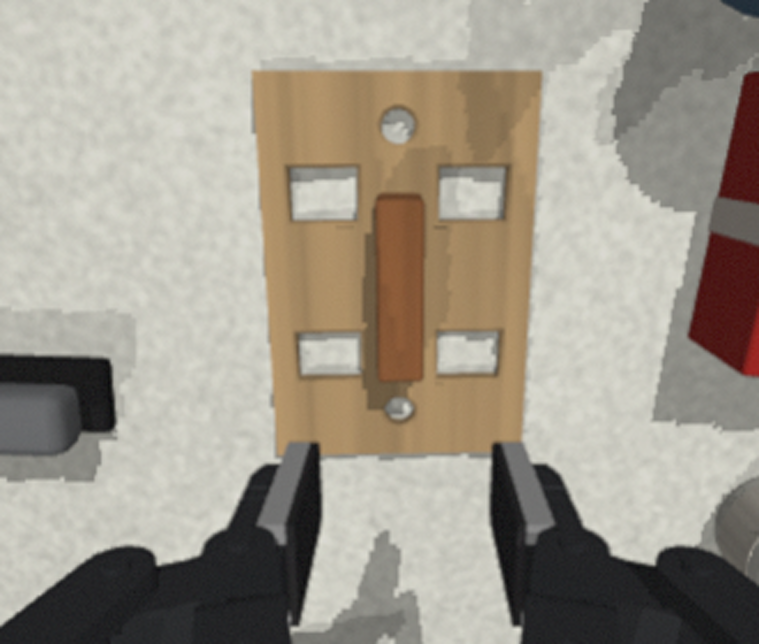

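View pics/s19.png

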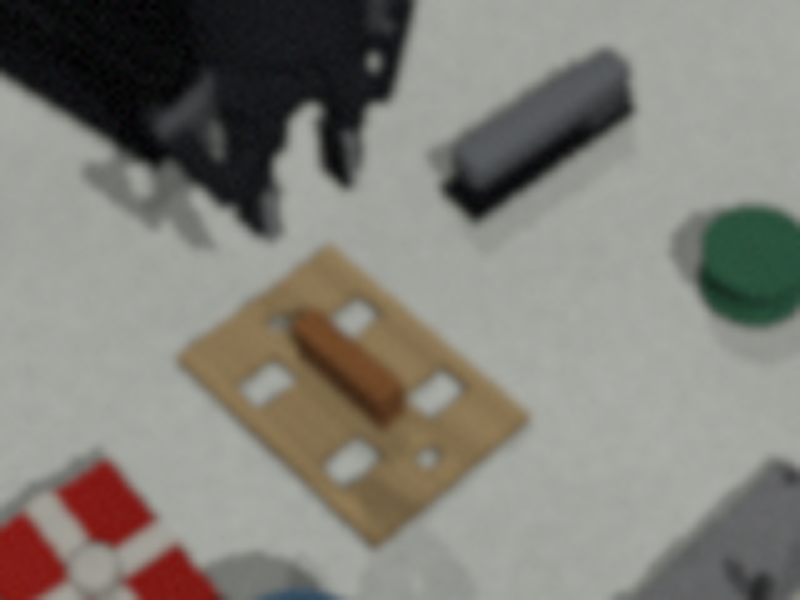

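```bash
python3 - <<'E'
from h import *
from rig import robot
import pickle
c,s=pickle.load(open("c19.pkl","rb"))
q=lambda x,y:((x+.5)/2.3+79.5,(y+.5)/2.3+39.5)
r=lambda x,y:((x+.5)/5+149.5,(y+.5)/5+129.5)
H=onz(c,[q(398,124.5),q(399.5,409)],8);print(H.round(1),np.linalg.norm(H[0]-H[1]),H.mean(0).round(1),np.degrees(np.arctan2(*(H[0]-H[1])[:2])))
C=onz(c,[q(253,71),q(541,71),q(522,456),q(276,455)],8);print(C.round(1),C.mean(0).round(1))
for a,b in [((253,71),(528,415)),((541,71),(376,545)),((522,456),(180,357)),((276,455),(329,247)),((424,196),(402,395)),((377,380),(297,312))]:
    p,e=tri([c,s],[q(*a),r(*b)]);print(p.round(1),np.round(e,1))
B=onz(c,[q(377,197),q(423,197),q(422,381),q(377,381)],38);print("bar",B.round(1),B.mean(0).round(1))
E
```

```text
[[563.   24.5   8. ]
 [555.7 -94.3   8. ]] 119.03631915476485 [559.3 -34.9   8. ] 3.4939960059115296
[[ 509.8   46.9    8. ]
 [ 618.5   40.3    8. ]
 [ 609.6 -121.5    8. ]
 [ 499.  -112.4    8. ]] [559.2 -36.7   8. ]
[510.9  46.3   8.2] [1.2 1.2]
[618.9  40.1   7.3] [0.4 0.4]
[ 608.9 -118.9    9.3] [1.7 1.7]
[ 496.4 -119.2   -4.9] [0.4 0.4]
[566.7   3.8  47.5] [4.5 4.5]
[549.7 -80.   20.5] [5. 5.]
bar [[ 5.534e+02  2.000e-01  3.800e+01]
 [ 5.697e+02 -8.000e-01  3.800e+01]
 [ 5.654e+02 -7.050e+01  3.800e+01]
 [ 5.481e+02 -6.930e+01  3.800e+01]] [559.1 -35.1  38. ]
```

```bash
python3 - <<'E'
from h import *
from rig import robot
plan(robot.observe(),[559.3,-35,32],np.radians(86.5))
E
```

```text
t 13.62 pos [558.7 -56.5 156.4] yaw 86.38 tilt 1.61 delta [ 21.3  -4.3 124.3] spin -0.0021 F [ 0.8 -0.   0.6] g 40.2
```

Request:
apply_moves:
  deltas:
    - [[10,-2,20],-0.002,40]
    - [[21.3,-2.5,50],-0.002,40]
    - [[21.3,-3.5,85],-0.002,40]
    - [[21.3,-4.3,112],-0.002,40]
    - [[21.3,-4.3,122],-0.002,40]

```text
time: 14.03
ee_pos: [557.2, -34.6, 30.7]
eef_rot: [0.008, 0.728, 0.685, 0.008]
force: [-0.1, 0.1, -0.2]
grip_width: 0.471
```

```bash
python3 - <<'E'
from h import *
from rig import robot
plan(robot.observe(),[559.3,-35,32],np.radians(86.5))
c=robot.camera("wrist");crop(c["pixels"],100,100,312,284,2,"pics/w20.png")
E
```

```text
t 14.03 pos [557.2 -34.6  30.7] yaw 86.54 tilt 1.34 delta [-0.2  2.2 -1.3] spin 0.0006 F [-0.1  0.1 -0.2] g 40.2
```

View pics/w20.png

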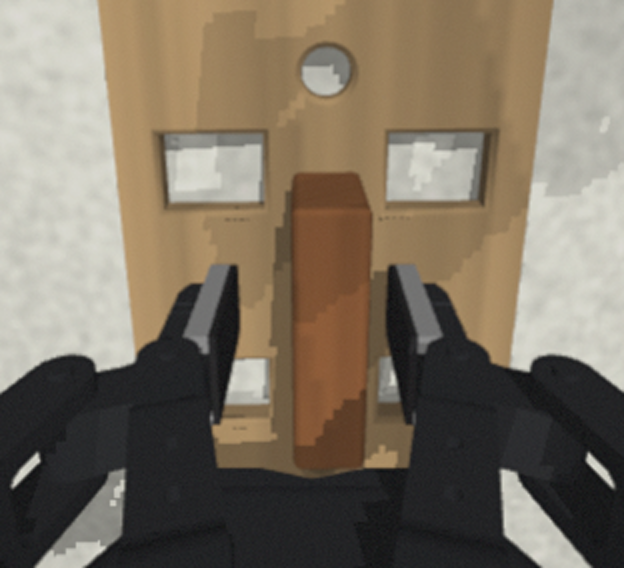

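Request:
apply_moves:
  deltas:
    - [[0,2.2,-2],0,40]
    - [[0,2.2,-2],0,40]
    - [[0,2.2,-2],0,20]
    - [[0,2.2,-2],0,5]
    - [[0,2.2,-2],0,5]

```text
time: 14.5
ee_pos: [560.4, -35.0, 34.5]
eef_rot: [0.009, 0.728, 0.685, 0.009]
force: [-1.6, -1.0, 11.8]
grip_width: 0.196
```

Request:
apply_moves:
  deltas:
    - [[0,0,0],0,5]
    - [[0,0,-10],0,5]
    - [[0,0,-25],0,5]
    - [[0,0,-45],0,5]
    - [[0,0,-60],0,5]

```text
time: 14.92
ee_pos: [559.2, -35.0, 96.8]
eef_rot: [0.009, 0.728, 0.685, 0.01]
force: [0.3, -0.2, -1.2]
grip_width: 0.197
```

Request:
apply_moves:
  deltas:
    - [[0,0,-10],0,5]
    - [[0,0,-20],0,5]
    - [[0,0,-20],0,5]
    - [[0,0,-20],0,5]
    - [[0,0,-20],0,5]

```text
time: 15.33
ee_pos: [558.3, -35.1, 116.2]
eef_rot: [0.009, 0.728, 0.685, 0.009]
force: [0.2, 0.3, -0.8]
grip_width: 0.198
```

```bash
python3 - <<'E'
from h import *
from rig import robot
import pickle
c=robot.camera("wrist");s=robot.camera("scene");pickle.dump((c,s),open("c21.pkl","wb"))
st=robot.observe();plan(st,[520,0,115],np.radians(86.5));print(st["joints"].round(2))
b=s["pixels"][90:220,140:300];a=c["pixels"][0:384,50:462]
im=np.hstack([cv2.resize(a,(400,374)),cv2.resize(b,(400,374))])
cv2.imwrite("pics/ws21.png",im[:,:,::-1])
E
```

```text
t 15.43 pos [558.2 -34.9 116. ] yaw 86.52 tilt 1.46 delta [ 32.5 -40.3   0. ] spin 0.0003 F [-0.2 -1.4 -1.3] g 16.9
[ 0.39  0.5  -0.48  1.89  0.32  0.79 -0.32]
```

View pics/ws21.png

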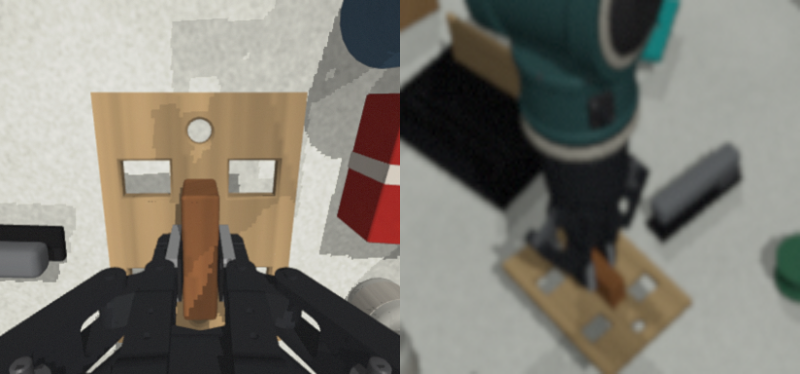

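```bash
python3 - <<'E'
from h import *
from rig import robot
plan(robot.observe(),[532,85,135],np.radians(86.2))
E
```

```text
t 15.43 pos [558.2 -34.9 116. ] yaw 86.52 tilt 1.46 delta [118.1 -33.  -19.7] spin 0.0055 F [-0.2 -1.4 -1.3] g 16.9
```

Request:
apply_moves:
  deltas:
    - [[24,-6,-8],0,5]
    - [[54,-14,-16],0,5]
    - [[84,-23,-20],0,5]
    - [[108,-30,-20],0,5]
    - [[118,-33,-20],0.005,5]

```text
time: 15.85
ee_pos: [530.8, 88.7, 135.1]
eef_rot: [0.008, 0.729, 0.685, 0.009]
force: [0.4, 0.1, -2.3]
grip_width: 0.198
```

Request:
apply_moves:
  deltas:
    - [[0,0,0],0,5]
    - [[0,0,0],0,5]
    - [[0,0,0],0,5]
    - [[0,0,0],0,5]
    - [[0,0,0],0,5]

```text
time: 16.27
ee_pos: [531.0, 87.6, 134.9]
eef_rot: [0.008, 0.729, 0.684, 0.009]
force: [-0.1, -0.1, -0.9]
grip_width: 0.201
```

```bash
python3 - <<'E'
from h import *
from rig import robot
import pickle
c=robot.camera("wrist");pickle.dump((c,robot.observe()),open("c22.pkl","wb"))
plan(robot.observe(),[532,85,135],np.radians(86.2))
crop(c["pixels"],80,0,350,270,2.2,"pics/w22.png")
E
```

```text
t 16.32 pos [531.   87.7 135. ] yaw 86.38 tilt 1.42 delta [-2.7  1.2 -0. ] spin 0.0031 F [-0.4  0.6 -2. ] g 16.4
```

View pics/w22.png

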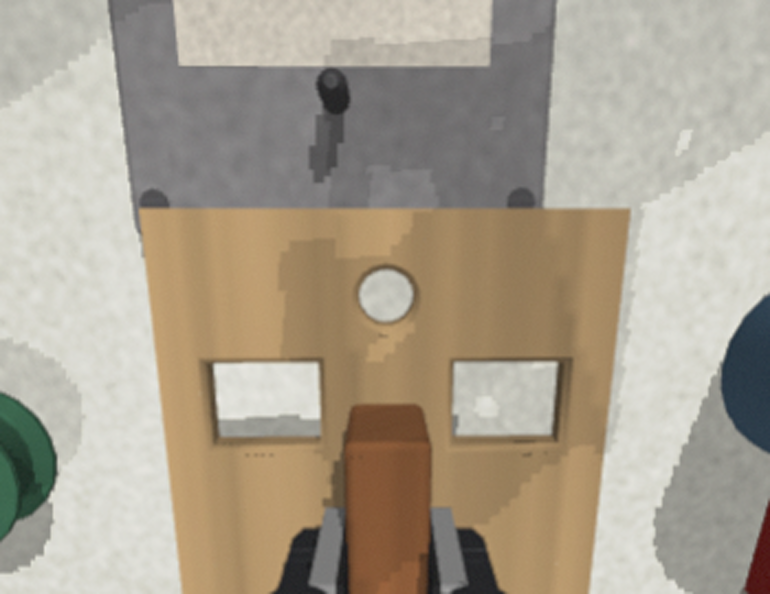

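```bash
cat > m.py <<'E'
from h import *
import pickle
c,st=pickle.load(open("c22.pkl","rb"))
q=lambda x,y:((x+.5)/2.2+79.5,(y+.5)/2.2-.5)
zt=st["ee_pos"][2]-30.5+4
h=onz(c,[q(386,295)],zt)[0]; E=onz(c,[q(141,209),q(630,209)],zt); W=onz(c,[q(202,359),q(451,359),q(321,359),q(571,359)],zt)
L=onz(c,[q(145,240),q(180,570)],zt);Rr=onz(c,[q(627,240),q(592,570)],zt)
# inner bottom edges of windows top face
print("hole",h.round(1),"edge",E.round(1),np.linalg.norm(E[0]-E[1]).round(1),"yaw",np.degrees(np.arctan2((E[1]-E[0])[1],(E[1]-E[0])[0])).round(2))
print("win",W.round(1),"yaw",np.degrees(np.arctan2((W[3]-W[0])[1],(W[3]-W[0])[0])).round(2),(W[:,0].mean()).round(1))
for n,x in(("L",L),("R",Rr)): d=x[0]-x[1];print(n,x.round(1),np.degrees(np.arctan2(-d[0],d[1])).round(2))
print("pinB tip",onz(c,[q(331,78)],45).round(1), "base",onz(c,[q(337,110)],15).round(1))
print(st["ee_pos"])
E
python3 m.py
```

```text
hole [533.2 147.4 108.5] edge [[480.2 169.7 108.5]
 [589.3 162.8 108.5]] 109.3 yaw -3.63
win [[488.5 135.2 108.5]
 [547.8 131.1 108.5]
 [516.7 133.3 108.5]
 [576.8 129.1 108.5]] yaw -3.95 532.4
L [[479.9 163.1 108.5]
 [474.2  79.3 108.5]] -3.9
R [[588.9 156.1 108.5]
 [583.7  70.7 108.5]] -3.49
pinB tip [[521.7 205.2  45. ]] base [[521.6 200.9  15. ]]
[531.01159268  87.74870577 134.9543645 ]
```

Request:
apply_moves:
  deltas:
    - [[24,0,0],0,5]
    - [[54,0,0],0,5]
    - [[84,0,0],0,5]
    - [[108,0,0],0,5]
    - [[120,0,0],0,5]

```text
time: 16.73
ee_pos: [538.4, 210.3, 135.3]
eef_rot: [0.008, 0.728, 0.685, 0.01]
force: [-0.1, -0.0, -0.4]
grip_width: 0.198
```

Request:
apply_moves:
  deltas:
    - [[0,0,0],0,5]
    - [[0,0,0],0,5]
    - [[0,0,0],0,5]
    - [[0,0,0],0,5]
    - [[0,0,0],0,5]

```text
time: 17.15
ee_pos: [538.7, 209.0, 135.3]
eef_rot: [0.008, 0.729, 0.684, 0.01]
force: [-0.1, 0.0, -0.8]
grip_width: 0.198
```

```bash
python3 - <<'E'
from h import *
from rig import robot
import pickle
c=robot.camera("wrist");pickle.dump((c,robot.observe()),open("c23.pkl","wb"))
plan(robot.observe(),[532,205,135],np.radians(86.2))
crop(c["pixels"],80,0,350,270,2.2,"pics/w23.png")
E
```

```text
t 17.2 pos [538.6 209.2 135.4] yaw 86.41 tilt 1.43 delta [-4.6 -6.4  0.2] spin 0.0036 F [-0.3  0.8 -1.4] g 17.2
```

View pics/w23.png

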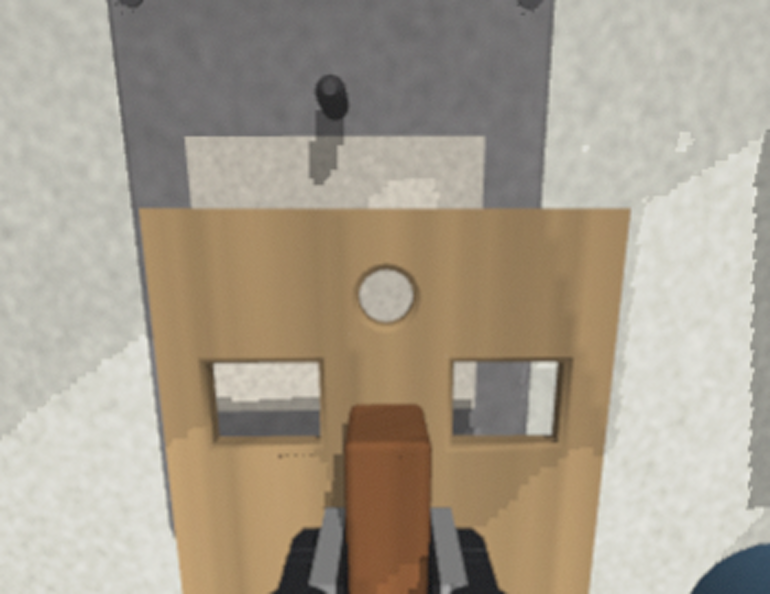

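```bash
python3 - <<'E'
from h import *
import pickle
ims=[]
for f in("c22.pkl","c23.pkl"):
    c,_=pickle.load(open(f,"rb"));p=np.clip(c["pixels"][20:65,205:255,::-1].astype(float)*2.2,0,255).astype(np.uint8)
    ims.append(cv2.resize(p,None,fx=8,fy=8,interpolation=cv2.INTER_CUBIC))
cv2.imwrite("pics/pins.png",np.hstack(ims))
E
```

```text
(no output)
```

View pics/pins.png

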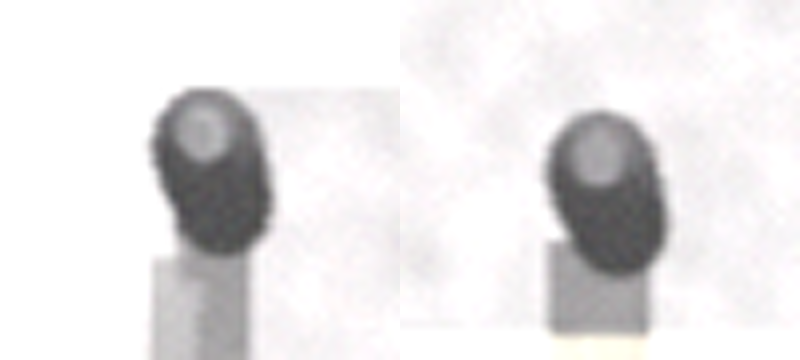

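```bash
cat >> m.py <<'E'
c2,st2=pickle.load(open("c23.pkl","rb"))
pb=(205+203.5/8-.5,20+129.5/8-.5); pa=(205+200.5/8-.5,20+152.5/8-.5)
B=onz(c,[pb],45)[0];A=onz(c2,[pa],45)[0]
print("A",A.round(1),"B",B.round(1),np.linalg.norm(A-B).round(1),"yaw",np.degrees(np.arctan2(-(A-B)[0],(A-B)[1])).round(2),"seat",((A+B)/2).round(1))
S=pickle.load(open("c0.pkl","rb"))["scene"];T=pickle.load(open("c0.pkl","rb"))["top"]
js=lambda x,y:((x+.5)/6+259.5,(y+.5)/6+214.5);j=lambda x,y:((x+.5)/7+114.5,(y+.5)/7+139.5)
for a,b,t in((pa,js(495,388),j(158,264)),(pb,js(256,185),j(490,274))):
    cc=c2 if a is pa else c
    p,e=tri([cc,S],[a,b]);print("w+s",p.round(1),np.round(e,1),"top z45",onz(T,[t],45).round(1))
# hole in second view
h2=onz(c2,[q(386,295)],st2["ee_pos"][2]-26.5)[0];print("hole2",h2.round(1),"rel tcp",(h2-st2["ee_pos"]).round(1),(h-st["ee_pos"]).round(1))
print(st2["ee_pos"].round(1))
E
python3 m.py|tail -6
```

```text
[531.01159268  87.74870577 134.9543645 ]
A [528.8 324.9  45. ] B [521.6 204.9  45. ] 120.2 yaw -3.44 seat [525.2 264.9  45. ]
w+s [530.  323.   42.2] [2.7 2.7] top z45 [[532.7 322.3  45. ]]
w+s [522.4 204.4  42.4] [1.4 1.4] top z45 [[525.6 203.   45. ]]
hole2 [540.8 268.8 108.9] rel tcp [  2.2  59.6 -26.5] [  2.1  59.6 -26.5]
[538.6 209.2 135.4]
```

```bash
python3 - <<'E'
from h import *
from rig import robot
plan(robot.observe(),[526.7,265.3,88],np.radians(86.6))
E
```

```text
t 17.2 pos [538.6 209.2 135.4] yaw 86.41 tilt 1.43 delta [ 55.1 -16.6  47.1] spin -0.0033 F [-0.3  0.8 -1.4] g 17.2
```

Request:
apply_moves:
  deltas:
    - [[20,-6,0],0,5]
    - [[42,-12,10],0,5]
    - [[54,-16,22],-0.003,5]
    - [[55.1,-16.6,38],-0.003,5]
    - [[55.1,-16.6,47],-0.003,5]

```text
time: 17.62
ee_pos: [526.1, 265.5, 86.8]
eef_rot: [0.008, 0.728, 0.686, 0.009]
force: [0.4, -0.7, -2.3]
grip_width: 0.199
```

Request:
apply_moves:
  deltas:
    - [[0,0,0],0,5]
    - [[0,0,0],0,5]
    - [[0,0,0],0,5]
    - [[0,0,0],0,5]
    - [[0,0,0],0,5]

```text
time: 18.03
ee_pos: [526.5, 265.3, 87.5]
eef_rot: [0.008, 0.728, 0.686, 0.01]
force: [-0.4, -1.4, -0.6]
grip_width: 0.198
```

```bash
python3 - <<'E'
from h import *
from rig import robot
import pickle
c=robot.camera("wrist");s=robot.camera("scene");pickle.dump((c,s,robot.observe()),open("c24.pkl","wb"))
plan(robot.observe(),[526.7,265.3,88],np.radians(86.6))
a=cv2.resize(c["pixels"][90:190,200:310],(484,440),interpolation=cv2.INTER_CUBIC)
b=cv2.resize(s["pixels"][190:310,250:336],(315,440),interpolation=cv2.INTER_CUBIC)
cv2.imwrite("pics/w24.png",np.hstack([a,b])[:,:,::-1])
E
```

```text
t 18.13 pos [526.4 265.4  87.3] yaw 86.61 tilt 1.41 delta [-0.1  0.3 -0.7] spin 0.0002 F [-0.5 -0.  -0.9] g 16.8
```

View pics/w24.png

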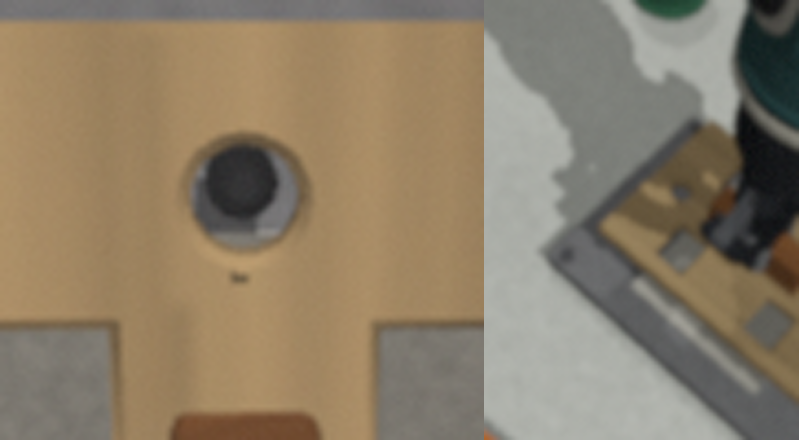

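```bash
python3 - <<'E'
from h import *
import pickle
c,s,st=pickle.load(open("c24.pkl","rb"))
p=np.clip(c["pixels"][112:155,232:280,::-1].astype(float)*2.0,0,255).astype(np.uint8)
cv2.imwrite("pics/w24b.png",cv2.resize(p,None,fx=12,fy=12,interpolation=cv2.INTER_CUBIC))
q=lambda x,y:((x+.5)/4.4+199.5,(y+.5)/4.4+89.5)
print("hole",onz(c,[q(246,191)],st["ee_pos"][2]-26.5).round(1),"pin",onz(c,[q(242,178)],45).round(1))
A=[528.8,324.9,45];print("A proj in crop12",((proj(c,[A])+.5-[232,112])*12).round(0), "A base",((proj(c,[[528.8,324.9,39]])+.5-[232,112])*12).round(0))
E
```

```text
hole [[528.7 325.5  60.8]] pin [[528.5 325.5  45. ]]
A proj in crop12 [[284. 234.]] A base [[282. 221.]]
```

View pics/w24b.png

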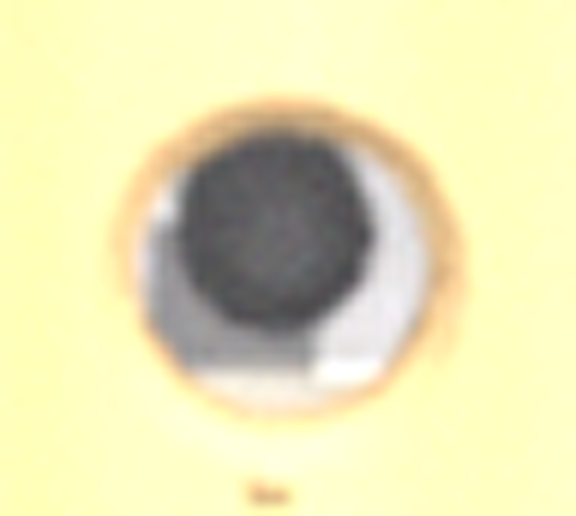

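Request:
apply_moves:
  deltas:
    - [[0,0,4],0,5]
    - [[0,-0.1,8],0,5]
    - [[0,-0.2,12],0,5]
    - [[0,-0.3,15],0,5]
    - [[0,-0.3,15],0,5]

```text
time: 18.55
ee_pos: [526.0, 265.3, 71.4]
eef_rot: [0.008, 0.728, 0.686, 0.009]
force: [0.2, -0.0, -1.7]
grip_width: 0.199
```

```bash
python3 - <<'E'
from h import *
from rig import robot
import pickle
c=robot.camera("wrist");s=robot.camera("scene")
plan(robot.observe(),[526.5,265.3,52],np.radians(86.6))
a=cv2.resize(c["pixels"][90:190,200:310],(484,440),interpolation=cv2.INTER_CUBIC)
b=cv2.resize(s["pixels"][190:310,250:336],(315,440),interpolation=cv2.INTER_CUBIC)
cv2.imwrite("pics/w25.png",np.hstack([a,b])[:,:,::-1])
E
```

```text
t 18.65 pos [526.3 265.5  72.1] yaw 86.62 tilt 1.39 delta [-0.2 -0.3 20.1] spin 0.0004 F [ 0.3 -1.1 -0.2] g 16.7
```

View pics/w25.png

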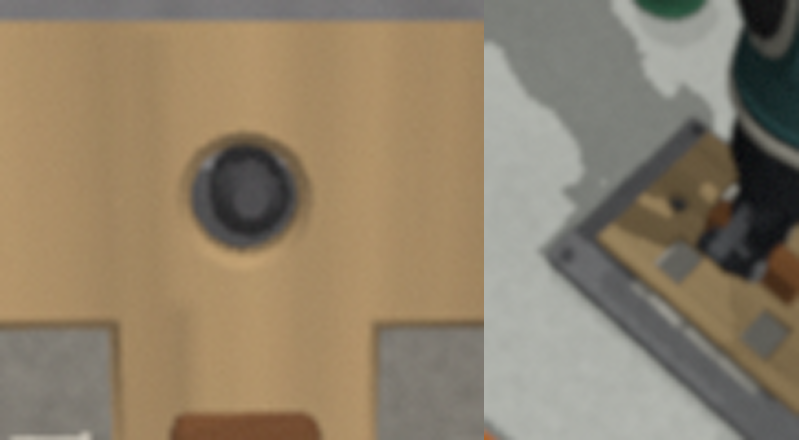

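Request:
apply_moves:
  deltas:
    - [[0,-0.1,4],0,5]
    - [[0,-0.2,8],0,5]
    - [[0,-0.3,12],0,5]
    - [[0,-0.4,16],0,5]
    - [[0,-0.5,18],0,5]

```text
time: 19.07
ee_pos: [526.0, 265.4, 53.4]
eef_rot: [0.008, 0.728, 0.686, 0.009]
force: [-0.1, 0.0, -1.7]
grip_width: 0.195
```

```bash
python3 - <<'E'
from h import *
from rig import robot
import pickle
c=robot.camera("wrist");s=robot.camera("scene")
plan(robot.observe(),[526.5,265.3,50],np.radians(86.6))
a=cv2.resize(c["pixels"][90:190,200:310],(484,440),interpolation=cv2.INTER_CUBIC)
b=cv2.resize(s["pixels"][190:310,250:336],(315,440),interpolation=cv2.INTER_CUBIC)
cv2.imwrite("pics/w26.png",np.hstack([a,b])[:,:,::-1])
E
```

```text
t 19.17 pos [526.  265.5  53.6] yaw 86.62 tilt 1.35 delta [-0.2  0.4  3.6] spin 0.0004 F [ 0.1 -0.6 -1.7] g 16.8
```

View pics/w26.png

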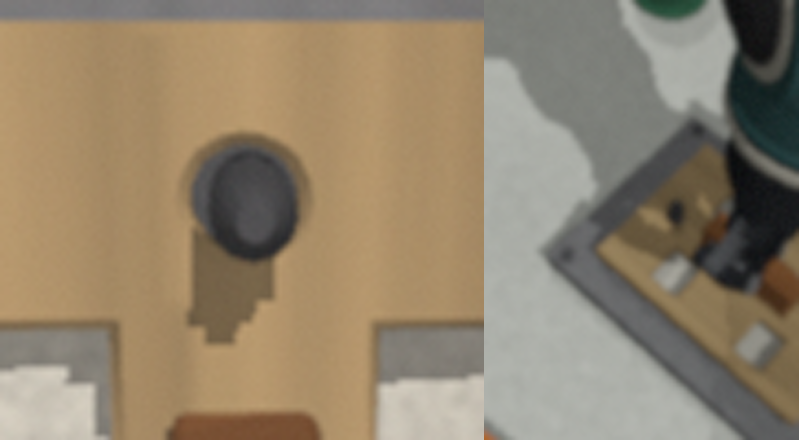

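Request:
apply_moves:
  deltas:
    - [[0,0.5,1],0,5]
    - [[0,0.7,2.5],0,5]
    - [[0,0.7,3],0,5]
    - [[0,0.7,3],0,20]
    - [[0,0.7,3],0,40]

```text
time: 19.58
ee_pos: [526.9, 265.5, 50.7]
eef_rot: [0.008, 0.728, 0.686, 0.009]
force: [-0.7, 0.7, 0.2]
grip_width: 0.363
```

Request:
apply_moves:
  deltas:
    - [[0,0,0],0,40]
    - [[0,0,-3],0,40]
    - [[0,0,-20],0,40]
    - [[0,0,-45],0,40]
    - [[0,0,-70],0,40]

```text
time: 20.0
ee_pos: [524.7, 265.4, 121.4]
eef_rot: [0.007, 0.728, 0.686, 0.009]
force: [0.9, 0.0, -0.0]
grip_width: 0.47
```

Request:
apply_moves:
  deltas:
    - [[-20,0,-20],0,40]
    - [[-45,0,-40],0,40]
    - [[-70,0,-60],0,40]
    - [[-80,0,-70],0,40]
    - [[-80,0,-70],0,40]

```text
time: 20.42
ee_pos: [519.6, 183.1, 193.7]
eef_rot: [0.009, 0.729, 0.685, 0.01]
force: [0.4, 0.5, 0.5]
grip_width: 0.469
```

```bash
python3 - <<'E'
from h import *
from rig import robot
import pickle
c=robot.camera("wrist");s=robot.camera("scene");t=robot.camera("top");pickle.dump((c,s,t),open("c27.pkl","wb"))
plan(robot.observe(),[526.5,265.3,50],np.radians(86.6))
crop(c["pixels"],80,0,350,270,2.2,"pics/w27.png")
crop(s["pixels"],250,190,150,130,5,"pics/s27.png")
cv2.imwrite("pics/t27.png",t["pixels"][:,:,::-1])
E
```

```text
t 20.57 pos [518.2 186.1 190.9] yaw 86.66 tilt 1.29 delta [ 79.3   0.5 141.2] spin 0.0011 F [-0.2  0.4 -1.1] g 39.8
```

View pics/w27.png

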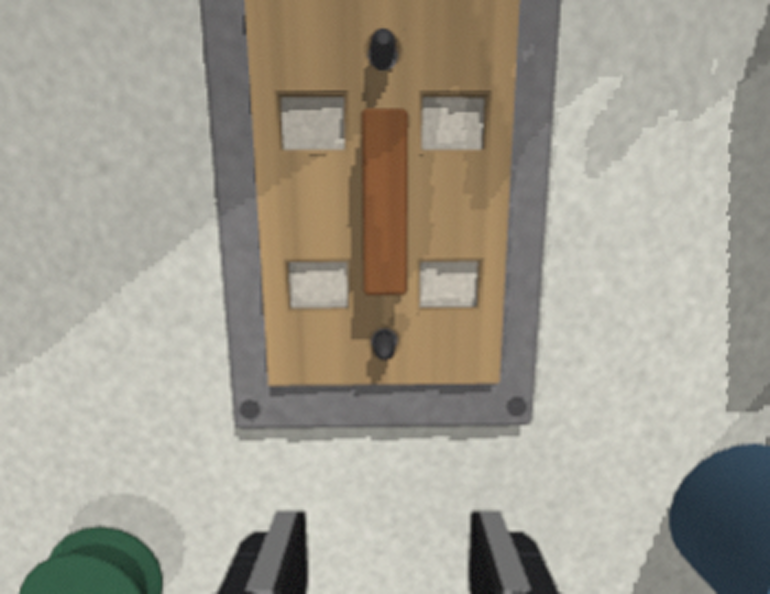

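View pics/s27.png

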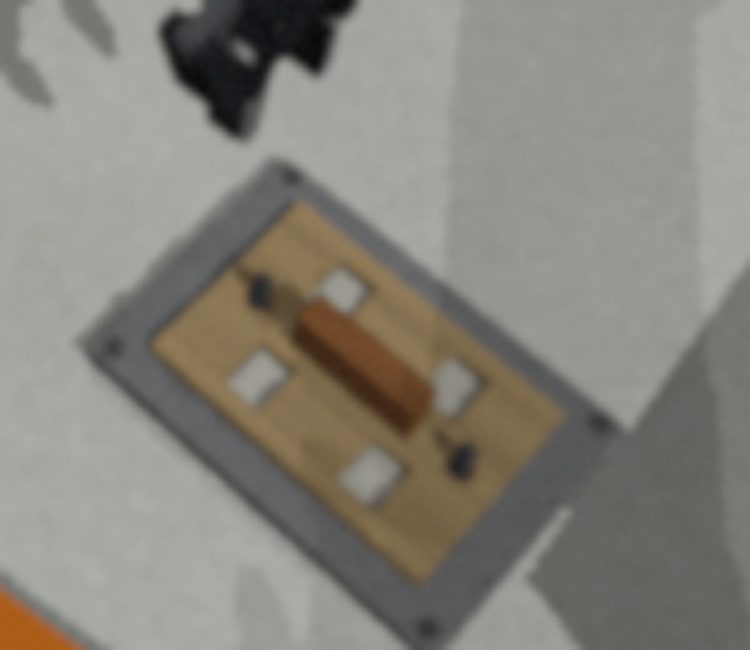

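View pics/t27.png

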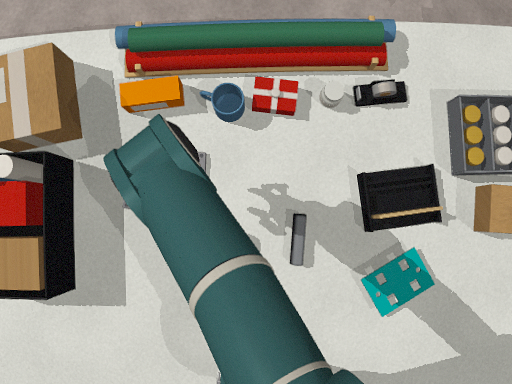

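```bash
python3 - <<'E'
from h import *
import pickle
c,s,t=pickle.load(open("c27.pkl","rb"))
q=lambda x,y:((x+.5)/2.2+79.5,(y+.5)/2.2-.5); r=lambda x,y:((x+.5)/5+249.5,(y+.5)/5+189.5)
for n,a,b in[("x-y-",(269,385),(300,203)),("x+y-",(500,385),(150,345)),("win",(276,92),(455,357)),("jig x-y-",(238,428),(278,158)),("jig x+y-",(530,422),(82,342))]:
    p,e=tri([c,s],[q(*a),r(*b)]);print(n,p.round(1),np.round(e,1))
K=onz(c,[q(269,385),q(500,385)],23);print(K.round(1),np.linalg.norm(K[0]-K[1]),K.mean(0).round(1))
# bar top and windows
B=onz(c,[q(363,110),q(407,110),q(405,293),q(365,293)],53);print("bar",B.mean(0).round(1),np.linalg.norm(B[0]-B[3]).round(1))
W=onz(c,[q(276,92),q(489,92),q(480,309),q(289,309)],23);print("win centre",W.mean(0).round(1),np.linalg.norm(W[0]-W[3]).round(1),"(88)",np.linalg.norm(W[0]-W[1]).round(1),"(86)")
P=onz(c,[q(382,36),q(384,336)],45);print("pins",P.round(1),P.mean(0).round(1))
E
```

```text
x-y- [464.9 186.1  16.9] [0.2 0.2]
x+y- [576.2 179.6  21.1] [0.1 0.1]
win [491.5 300.9  43.6] [9. 9.]
jig x-y- [443.3 159.5   2.4] [1.5 1.5]
jig x+y- [593.1 154.2  11.5] [2.4 2.4]
[[466.  187.8  23. ]
 [575.8 180.2  23. ]] 110.10091697331221 [520.9 184.   23. ]
bar [525.3 264.5  53. ] 68.0
win centre [525.5 264.8  23. ] 89.4 (88) 88.7 (86)
pins [[528.2 324.9  45. ]
 [521.7 211.5  45. ]] [525.  268.2  45. ]
```

Request:
apply_moves:
  deltas:
    - [[20,0,0],0,40]
    - [[45,0,0],0,40]
    - [[65,0,0],0,40]
    - [[70,0,0],0,40]
    - [[70,0,0],0,40]

```text
time: 20.98
ee_pos: [521.3, 258.5, 190.1]
eef_rot: [0.006, 0.726, 0.688, 0.008]
force: [-0.4, -0.2, -0.1]
grip_width: 0.469
```

```bash
python3 - <<'E'
from h import *
from rig import robot
import pickle
c=robot.camera("wrist");pickle.dump(c,open("c28.pkl","wb"))
plan(robot.observe(),[526.5,265.3,50],np.radians(86.6))
crop(c["pixels"],80,0,350,270,2.2,"pics/w28.png")
E
```

```text
t 21.03 pos [521.6 256.9 190.1] yaw 86.79 tilt 1.2 delta [  8.3   1.5 140.2] spin 0.0034 F [-0.3 -0.1 -0.6] g 40.2
```

View pics/w28.png

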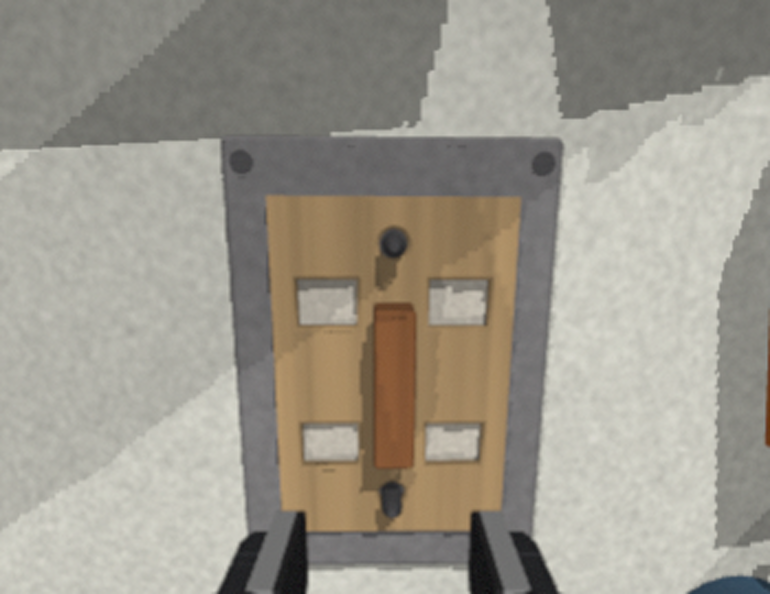

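```bash
python3 - <<'E'
from h import *
from rig import robot
import pickle
c=pickle.load(open("c28.pkl","rb"))
q=lambda x,y:((x+.5)/2.2+79.5,(y+.5)/2.2-.5)
K=onz(c,[q(266,195),q(521,195),q(500,531),q(282,531)],23)
print(K.round(1),"far width",np.linalg.norm(K[0]-K[1]).round(1),"near",np.linalg.norm(K[2]-K[3]).round(1),"centre",K.mean(0).round(1))
J=onz(c,[q(222,138),q(562,140)],15);print("jig far width",np.linalg.norm(J[0]-J[1]).round(1))
T=pickle.load(open("c0.pkl","rb"))["top"]["pixels"];t=pickle.load(open("c27.pkl","rb"))[2]["pixels"]
for n,(x0,y0,x1,y1) in {"stapler":(285,205,315,272),"gift/jar/tape":(248,70,410,118),"carton/mug":(118,75,246,122)}.items():
    d=np.abs(T[y0:y1,x0:x1].astype(int)-t[y0:y1,x0:x1]).max(2);print(n,(d>60).sum())
print(robot.job_done())
E
```

```text
[[475.3 347.6  23. ]
 [585.  341.7  23. ]
 [575.7 180.8  23. ]
 [465.5 187.9  23. ]] far width 109.9 near 110.4 centre [525.4 264.5  23. ]
jig far width 146.8
stapler 0
gift/jar/tape 0
carton/mug 81
the job is handed in; nothing more can be done
None
```

The template is on the jig with both pins through its holes, bar upward, and nothing is touching it. I handed the job in at about 21 s of the 61 s limit.

**What I did:** I gripped the template by the ends of its bar, levered it over on the rack lip, carried it to the patch and set it down. That first placement was wrong: the template came to rest with one edge on the stapler, because I had misjudged where the stapler reached. I took it again across the bar, laid it flat on bare table further out, and let go. I then regrasped it, lined it up with the pins using the wrist camera, and lowered it home.

**Last checks:**
- **Flat on the table:** two-view heights at three corners gave 7–9 mm, as expected for an 8 mm plate. The fourth corner gave −5 mm, a poor pixel match, so I discarded it.
- **Seated on the jig:** the plate centre measured (525.4, 264.5) mm against a seat of (525.2, 264.9) mm. Both end edges measured 109.9–110.4 mm wide at the home height, so it lies level. Two-view corner heights were noisier, 17 and 21 mm against an expected 23 mm.
- **Pins:** the wrist view put them 120.2 mm apart against a nominal 120 mm. The top camera placed them about 4 mm off in x from the wrist view, so I relied on the wrist view.
- **Bystanders:** top-camera pictures before and after show no change at the stapler, gift box, glue jar or tape. The area around the carton and mug changed by 81 pixels. I think that is the arm at the edge of the crop, but I did not check. The spool was hidden by the arm in the last top picture. The blank still stands in its slot by eye.
- **Pressing force:** it briefly reached about 83 N at the wrist while setting the template down the second time, below the 120 N limit.

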